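# Balance the electrode cross-arm on its fork rest

### The arm

A 7-joint arm with a two-finger parallel gripper is mounted at the origin on the work surface. World frame = base frame: x ahead of the robot, y to its left, z up, the work surface at z = 0. Lengths are in m, angles in rad, forces in N, time in s.
With the tool pointing down it reaches from about 0.375 to 0.925 m from the base axis. Payload 3.1 kg.
Tool frame: the origin (TCP) lies midway between the tips of the shut fingers; the grasp point (between the pads) lies 19 mm behind it; z points along the fingers, y is the direction in which the jaws open and shut (so a half turn about z gives the same grasp; the last joint's range is limited). The gripper opens to 85 mm and grips with 20 to 120 N. Pads are 22 mm wide; open, the fingers measure 114 mm over their backs; the gripper's body (76 mm by 85 mm) begins 54 mm behind the grasp point. The pads swing forward as they close: fully open they stand 13 mm farther back than shut.
Start: joints at [-1.281, 0.383, 0.044, 1.598, -0.018, 1.161, -0.05], TCP at [0.246, 0.602, 0.195] pointing down, gripper open.
Joint ranges: [-2.61, 2.61], [-0.41, 2.15], [-1.48, 1.57], [0, 2.5], [-1.57, 4.71], [0.05, 1.97], [-2.85, 2.85]. Speed limits (rad/s): [2.79, 2.79, 3.14, 3.14, 3.14, 3.14, 3.14].

### API

Orientations are given as a unit quaternion [w, x, y, z].
In Python, from bench import read_state, camera, camera_params, close_job gives the robot as it stands.
- The arm moves only by the tool apply_moves, never from a script. Its argument "deltas" is a list of rows, each an object of numbers: "dx", "dy", "dz": the shift along the tool's x, y, z in mm; "ax", "ay", "az": the turn, a rotation vector about the tool's x, y, z in rad; "claw": the gripper command: -1 is shut, 1 is fully open, values between are in proportion. In form: [{"dx": .., "dy": .., "dz": .., "ax": .., "ay": .., "az": .., "claw": ..}, ...]. A call has 1 to 20 rows; each row shifts and turns the pose as measured when the row begins, along the tool's axes as they then stand; what a row does not reach is not made up. A row lasts 1/10 s, in which the tool goes at most 50 mm and 8.59 degrees, less where a joint would pass 70% of its speed; a pose out of reach is approached as far as the arm can. A call with a gripper value outside its range is refused whole. The fingers move at their own pace and stop on an object; "grip_force" is the grip in N (left out, the last holds). Time passes only in rows, so rows that do not move let the fingers close. It gives the time, the measured TCP pose, the force and the opening at its end, in the units of the state.
- read_state(): the state, without advancing time (a new reading comes with each control period).
- camera(name): name is "scene" or "side" or "wrist"; returns the picture (420x560x3 uint8, red, green, blue); there is no depth.
- camera_params(name): a dict with "mtx" (3x3 intrinsics, pixels), "R" (3x3) and "t" (3): a world point X has camera coordinates R X + t. Camera axes: x right, y down, z forward; pixel columns grow to the right and rows downward; lengths in m; the calibration is good to about 2 mm. A picture is of the moment at which its call begins: read the wrist's pose just before it. camera_params takes no time and is no camera call; for the wrist camera it gives the pose at the moment of the call.
- close_job(): hands the job in, once; it reports no verdict.
The state is a dict: "t": time; "qpos": joint angles; "qd": joint speeds; "joint_efforts": joint torques, N m; "ee_pos": TCP position; "tool_rot": TCP orientation; "contact_force": force on the tool from outside, world axes, zero at the start; "wrist_torque": the same for the moment, N m; "grip_width": finger opening in m.
Only numpy, scipy, OpenCV 4.12 (cv2) and the standard library are available. Lean on these libraries where they do the work, as an engineer would, in place of code of your own. Each camera call takes 0.05 s, during which the arm holds its last target. There are 200 camera calls.

### The job

Park the loose electrode cross-arm on the blue two-fork rest: lay its square bar right side up in both forks so that it balances there level on its own once you let go, then slide the orange keeper fully home across the top of the bar. The weights of its two heads are hidden and seldom equal, so find the balance point by a trial lift and shift your grip. Do not knock over or push aside the small beaker and the amber vial that stand on the bench.

Things in the scene. Friction and masses are not known exactly. Their poses are not given: they have to be found in the camera images.
- crossarm: Loose cross-arm 344 mm long: bare aluminium bar, 14 x 14 mm section, a head at each end (34 long, 40 wide, 52 mm tall, from 138 to 172 mm from the middle): red clamp head at +x, white sensor head at -x. Origin: mid-length, on the heads' underside (on the bench at the start). x along the bar, z up. Bar axis 26 mm above the origin; graspable to 125 mm either side of the middle, fingers closing along y.
- crossarm_mid (a point): Middle of the bar, on its axis; axes as the cross-arm. The whole arm weighs 0.22 to 0.85 kg. The heads' weights are hidden and differ each time: the balance point lies on the bar's axis, anywhere up to about 92 mm to either side of this middle, and cannot be seen; a trial lift shows it.
- rest: Fixed rest: blue base 96 x 160 x 12 mm (y -40 to +120), two steel forks. Origin: on the bench, midway between the forks. A parked bar lies along x, either way round. Forks: 4 mm plates, 46 mm wide in y, at x = -22 and +22 mm; the 40 mm between them is open to both y sides, so fingers holding the bar fit down there. A dark block 30 mm wide, 88 mm tall, from y = +74 to +114 mm guides the keeper.
- seat (a point): Midway between the forks at the fork floor, 60 mm above the bench; axes as the rest. A seated bar's axis passes 7 mm above it. Flared 17 mm cheeks leave a slot 21 mm wide at the floor, 29 mm at the top (76 mm above the bench). A bar let go here stays level only if its balance point is within about 20 mm of this point along x; else it tips until a head meets the bench.
- keeper (a joint): How far (m) the orange keeper, a flat tongue 16 x 90 x 6 mm, has slid from its guide block along the rest's -y at x = 0; its underside is 80 mm above the bench. 0 = fully open: tip at y = +60 mm of the rest. 0.074 = fully shut at its stop: tip at y = -14 mm, across the parked bar midway between the forks, 6 mm above it. Starts at 0 to 0.012. Sliding friction 1.5 N keeps it where it is left.
- keeper_knob (a point): Top of the keeper's upright round orange knob, 16 mm in diameter and 34 mm tall, which stands on the tongue 75 mm behind its tip. This point is 120 mm above the bench and slides with the keeper: y = +135 mm of the rest when fully open, +61 mm when shut.
- beaker: Bystander: small empty glass beaker, 48 mm wide, 55 mm tall; origin at the centre of its underside.
- vial: Bystander: small amber glass vial with a blue cap, 28 mm wide, 55 mm tall; origin at the centre of its underside.
There are look-alikes about, which are no part of the job. There is more than one size of the rest; the job needs the largest.

How it is judged:
By the outcome, as a careful person would: the job done as asked, in the order asked, and still so for the second after the job is handed in, with the robot touching nothing.
It also fails if it takes over 69 s, if anything falls off the work surface, if the arm or the gripper's body presses on something with over 40 N, if the wrist force passes 120 N, or if a joint passes its speed limit or range.

## Working session

There is one attempt and no reset: what is moved stays moved. The work goes in short steps, Python scripts to look and compute and a tool call to move; the robot and the scene stay as the last step left them, time stands still between calls to the robot, and variables do not carry over. Pictures are saved under pics/ and viewed, about 8 in all and at most 12, crops included, and the job is handed in when it is done.

Besides the shell and the picture viewer there is one more tool, called after "Call:" as name(argument=value, ...), one argument or row to a line, values as JSON. apply_moves: Moves the arm, as the interface text tells. Its arguments: {"type":"object","properties":{"deltas":{"type":"array"},"grip_force":{"type":"number"}},"required":["deltas"]}

```bash
mkdir -p pics; ls; python3 - <<'E'
from bench import *
import cv2,numpy as np
s=read_state(); print({k:np.round(v,3).tolist() for k,v in s.items()})
for n in ("scene","side"):
    im=camera(n); cv2.imwrite(f"pics/{n}0.png",im[:,:,::-1]); p=camera_params(n)
    print(n,np.round(p["mtx"],1).tolist(),np.round(p["R"],3).tolist(),np.round(p["t"],3).tolist())
E
```

```text
pics
{'t': 0.0, 'qpos': [-1.281, 0.384, 0.044, 1.6, -0.018, 1.161, -0.05], 'qd': [-0.0, -0.001, -0.002, 0.0, -0.001, 0.001, 0.001], 'joint_efforts': [-0.0, -43.347, 1.024, -24.952, 0.011, 0.012, -0.0], 'ee_pos': [0.245, 0.601, 0.193], 'tool_rot': [-0.0, 0.193, 0.981, -0.001], 'contact_force': [-0.12, -0.56, -0.186], 'wrist_torque': [-0.002, 0.011, -0.04], 'grip_width': 0.085}
scene [[385.9, 0.0, 278.3], [0.0, 385.9, 211.9], [0.0, 0.0, 1.0]] [[-0.293, 0.956, -0.014], [0.647, 0.188, -0.739], [-0.704, -0.225, -0.674]] [0.147, -0.224, 1.351]
side [[516.0, 0.0, 275.6], [0.0, 516.0, 210.1], [0.0, 0.0, 1.0]] [[0.961, -0.276, -0.022], [-0.174, -0.54, -0.823], [0.216, 0.795, -0.567]] [-0.467, 0.155, 1.603]
```

View pics/scene0.png

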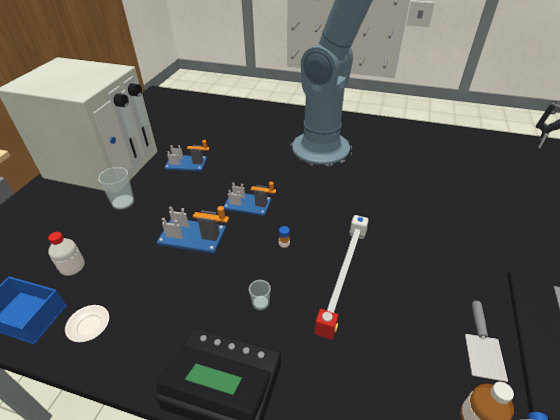

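View pics/side0.png

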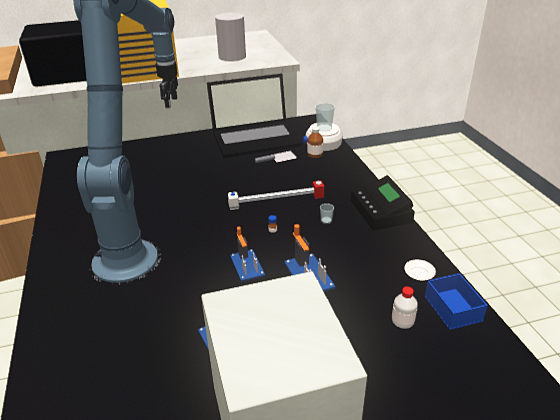

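The scene view shows the largest rest at about (192,235), the cross-arm from the white head (359,227) to the red head (327,323), the beaker at (260,295) and the vial at (284,237). Next I measure these on planes at known heights.

```bash
cat > h.py <<'E'
from bench import *
import cv2,numpy as np
def ray(n,uv,P=None):
    p=P or camera_params(n); R=np.array(p["R"]);t=np.array(p["t"]);K=np.array(p["mtx"])
    d=R.T@np.linalg.inv(K)@np.array([uv[0],uv[1],1.0]); return -R.T@t,d/np.linalg.norm(d)
def onz(n,uv,z,P=None):
    c,d=ray(n,uv,P); return c+d*(z-c[2])/d[2]
def proj(n,X,P=None):
    p=P or camera_params(n); q=np.array(p["R"])@np.array(X)+np.array(p["t"]); q=np.array(p["mtx"])@q; return q[:2]/q[2]
def tri(r1,r2):
    (a,d),(b,e)=r1,r2; A=np.stack([d,-e],1); s=np.linalg.lstsq(A,b-a,rcond=None)[0]
    p,q=a+d*s[0],b+e*s[1]; return (p+q)/2,np.linalg.norm(p-q)
def blobs(im,lo,hi,amin=15):
    hsv=cv2.cvtColor(im,cv2.COLOR_RGB2HSV); m=cv2.inRange(hsv,lo,hi)
    n,l,st,c=cv2.connectedComponentsWithStats(m)
    return m,[(st[i,4],np.round(c[i],1).tolist(),st[i,:4].tolist(),l==i) for i in range(1,n) if st[i,4]>=amin]
E
python3 - <<'E'
from h import *
np.set_printoptions(precision=3,suppress=True)
for n in ("scene","side"):
    im=cv2.imread(f"pics/{n}0.png")[:,:,::-1].copy()
    print(n,"cam",ray(n,(0,0))[0])
    for nm,lo,hi in (("red",(0,150,80),(4,255,255)),("orange",(5,200,120),(18,255,255)),("blue",(100,140,80),(118,255,255))):
        for a,c,b,m in blobs(im,lo,hi,20)[1]:
            print(nm,a,c,b,onz(n,c,{"red":.026,"orange":.1,"blue":.012}[nm]))
im=cv2.imread("pics/scene0.png")
cv2.imwrite("pics/c1.png",cv2.resize(im[160:345,140:380],None,fx=3.2,fy=3.2,interpolation=cv2.INTER_CUBIC))
im=cv2.imread("pics/side0.png")
cv2.imwrite("pics/c2.png",cv2.resize(im[170:300,215:345],None,fx=4.5,fy=4.5,interpolation=cv2.INTER_CUBIC))
E
```

```text
scene cam [1.139 0.206 0.746]
red 147 [55.2, 237.4] [48, 231, 15, 13] [ 0.643 -0.566  0.026]
red 433 [325.2, 325.0] [315, 308, 23, 32] [0.695 0.162 0.026]
orange 68 [201.1, 146.0] [188, 140, 21, 10] [ 0.243 -0.326  0.1  ]
orange 94 [265.6, 188.2] [251, 182, 25, 11] [ 0.384 -0.07   0.1  ]
orange 212 [213.9, 215.1] [193, 206, 36, 16] [ 0.519 -0.16   0.1  ]
orange 28 [485.6, 385.8] [478, 385, 14, 3] [0.776 0.444 0.1  ]
orange 38 [510.9, 407.5] [508, 401, 5, 16] [0.801 0.479 0.1  ]
blue 24 [112.2, 139.7] [110, 137, 5, 6] [ 0.17  -0.726  0.012]
blue 303 [186.2, 164.4] [165, 155, 42, 16] [ 0.235 -0.398  0.012]
blue 438 [247.8, 205.5] [224, 193, 47, 23] [ 0.37  -0.132  0.012]
blue 934 [191.5, 238.9] [157, 220, 69, 33] [ 0.537 -0.228  0.012]
blue 105 [283.9, 230.9] [279, 226, 11, 11] [ 0.44  -0.003  0.012]
blue 3173 [27.3, 308.7] [0, 276, 67, 68] [ 0.836 -0.485  0.012]
blue 134 [537.3, 415.7] [528, 412, 20, 8] [0.757 0.559 0.012]
side cam [ 0.13  -1.319  1.027]
red 153 [318.3, 189.9] [313, 180, 11, 19] [0.693 0.159 0.026]
red 114 [407.3, 291.5] [402, 286, 12, 12] [ 0.747 -0.409  0.026]
orange 61 [296.0, 230.8] [293, 224, 8, 14] [ 0.511 -0.144  0.1  ]
orange 71 [240.2, 236.1] [237, 227, 9, 20] [ 0.345 -0.119  0.1  ]
blue 25 [304.6, 138.9] [303, 136, 4, 7] [0.785 0.585 0.012]
blue 56 [272.0, 218.4] [268, 215, 9, 8] [0.491 0.058 0.012]
blue 445 [246.1, 265.8] [230, 250, 35, 30] [ 0.35  -0.154  0.012]
blue 269 [318.6, 272.3] [307, 253, 28, 37] [ 0.547 -0.246  0.012]
blue 181 [294.1, 266.5] [285, 258, 19, 17] [ 0.487 -0.2    0.012]
blue 2329 [455.2, 300.7] [425, 273, 63, 57] [ 0.863 -0.468  0.012]
blue 82 [203.5, 335.0] [198, 326, 10, 22] [ 0.182 -0.385  0.012]
```

View pics/c1.png

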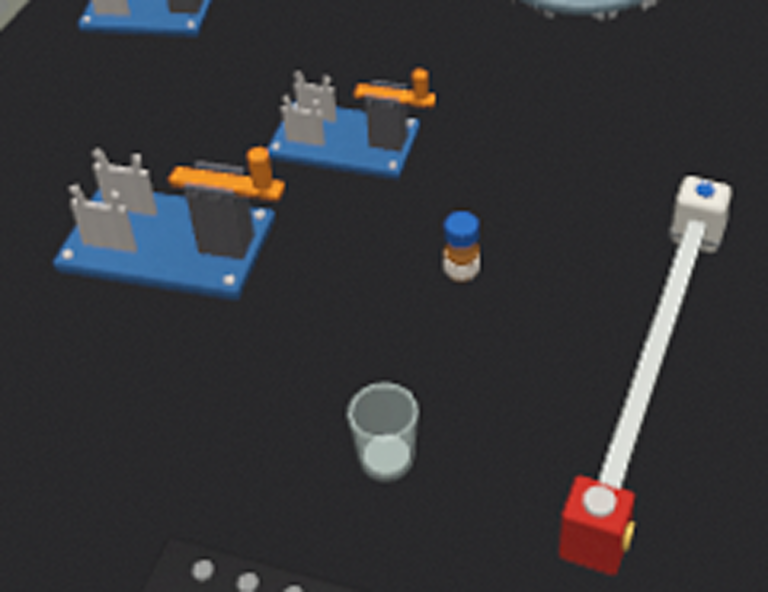

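View pics/c2.png

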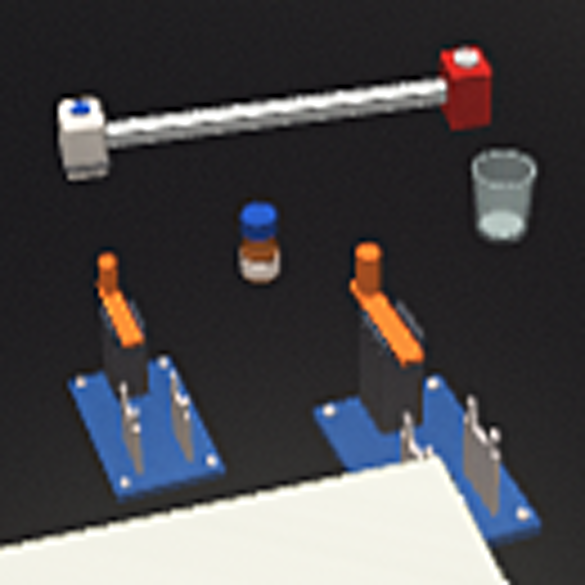

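The crops show the forks, keeper and knob of the large rest (scene crop, knob top (260,152)), the head-top buttons at (705,190) and (600,500), and the bar right side up with its buttons on top. Now I triangulate those points.

```bash
python3 - <<'E'
from h import *
np.set_printoptions(precision=4,suppress=True)
S=lambda u,v:(u/3.2+140-.34,v/3.2+160-.34); D=lambda u,v:(u/4.5+215-.39,v/4.5+170-.39)
def T(nm,a,b): print(nm,*tri(ray("scene",S(*a)),ray("side",D(*b))))
T("knobtop",(260,152),(369,247))
T("whitebtn",(705,189),(82,106)); T("redbtn",(600,498),(466,57))
T("screwFR",(229,280),(523,513)) # front fork side?
T("screwBR",(260,213),(433,383))
for nm,p,z in (("FL",(55,262),.012),("FR",(239,288),.012),("BR",(274,212),.012),("sFL",(67,254),.013),("sFR",(229,280),.013),("sBR",(260,213),.013),
  ("beakertop",(384,410),.055),("beakerbot",(386,460),.003),("vialtop",(461,222),.055),("white",(705,189),.054),("red",(600,498),.056),("barW",(694,232),.033),("barR",(612,482),.033)):
    print(nm,onz("scene",S(*p),z))
for nm,p,z in (("sFL",(523,513),.013),("sFR",(433,383),.013),("sBR",(329,410),.013),("beakertop",(505,165),.055),("vialtop",(259,213),.055),("white",(82,106),.054),("red",(466,57),.056)):
    print("side",nm,onz("side",D(*p),z))
E
```

```text
knobtop [ 0.5117 -0.1425  0.1227] 0.002902890640490091
whitebtn [0.3855 0.1861 0.0568] 0.0008718281196798778
redbtn [0.6922 0.1627 0.0569] 0.0023523339539076207
screwFR [ 0.5558 -0.2121 -0.0364] 0.09399122293028556
screwBR [ 0.525  -0.1687  0.0404] 0.053850667109127295
FL [ 0.5707 -0.3115  0.012 ]
FR [ 0.5546 -0.1547  0.012 ]
BR [ 0.4663 -0.1617  0.012 ]
sFL [ 0.5607 -0.306   0.013 ]
sFR [ 0.5497 -0.1655  0.013 ]
sBR [ 0.4717 -0.1721  0.013 ]
beakertop [0.6639 0.0078 0.055 ]
beakerbot [0.6688 0.0084 0.003 ]
vialtop [0.4747 0.0069 0.055 ]
white [0.3819 0.1863 0.054 ]
red [0.6905 0.1633 0.056 ]
barW [0.4119 0.1844 0.033 ]
barR [0.6612 0.1671 0.033 ]
side sFL [ 0.5637 -0.3036  0.013 ]
side sFR [ 0.552  -0.1643  0.013 ]
side sBR [ 0.476 -0.17   0.013]
side beakertop [0.6691 0.0111 0.055 ]
side vialtop [0.4782 0.0077 0.055 ]
side white [0.3864 0.1898 0.054 ]
side red [0.6933 0.1627 0.056 ]
```

Call:
apply_moves(
  deltas=[
    {"az": -0.104,"claw": 1},
    {"az": -0.104},
    {"az": -0.104},
    {"dx": -20,"dy": -25},
    {"dx": -20,"dy": -25},
    {"dx": -20,"dy": -25},
    {"dx": -20,"dy": -25},
    {"dx": -20,"dy": -25},
    {"dx": -20,"dy": -25},
    {"dx": -20,"dy": -25},
    {"dx": -20,"dy": -25},
    {"dx": -20,"dy": -25},
    {"dx": -20,"dy": -25},
    {"dx": -20,"dy": -25},
    {"dx": -20,"dy": -25},
    {"dx": -20,"dy": -25},
    {"dx": -20,"dy": -25},
    {"dx": -20,"dy": -25},
    {"dx": -20,"dy": -25},
  ],
)

```text
$.deltas[0]: bad value
```

```bash
cat > st.py <<'E'
from h import *
from scipy.spatial.transform import Rotation as Ro
def pose():
    s=read_state(); w,x,y,z=s["tool_rot"]; return s,np.array(s["ee_pos"]),Ro.from_quat([x,y,z,w]).as_matrix()
def go(tgt,yaw=None):  # remaining shift in tool mm, and turn about tool z so that tool y points along world angle yaw+90deg
    s,p,R=pose(); d=(np.array(tgt)-p); 
    a=0
    if yaw is not None:
        y=R[:,1]; a=yaw+np.pi/2-np.arctan2(y[1],y[0]); a=(a+np.pi/2)%np.pi-np.pi/2
        R=Ro.from_euler("z",a).as_matrix()@R
    print("pos",np.round(p,4),"shift after turn mm",np.round(R.T@d*1000,1),"az",round(-a,4),"tilt",np.round(R[:2,2],4))
def show():
    s=read_state(); print("t",round(s["t"],2),"F",np.round(s["contact_force"],2),"M",np.round(s["wrist_torque"],3),"w",round(s["grip_width"],4))
E
python3 - <<'E'
from st import *
show(); go([.5385,.175,.195],-.078)
im=camera("wrist"); cv2.imwrite("pics/w1.png",im[:,:,::-1])
E
```

```text
t 0.1 F [-1.22  0.01  0.26] M [ 0.011  0.026 -0.003] w 0.0852
pos [0.2454 0.6009 0.1936] shift after turn mm [-3.254e+02 -4.017e+02 -4.000e-01] az -0.3097 tilt [-0.0001 -0.0024]
```

View pics/w1.png

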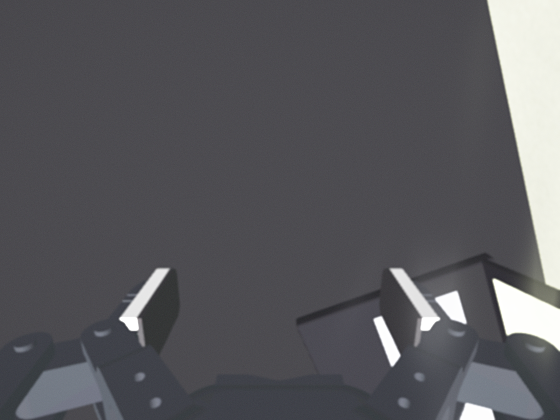

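The move was refused because each row needs all its keys. This wrist picture, taken at the start pose, shows only bare bench and the fingers.

Call:
apply_moves(
  deltas=[
    {"dx": 0,"dy": 0,"dz": 0,"ax": 0,"ay": 0,"az": -0.104,"claw": 1},
    {"dx": 0,"dy": 0,"dz": 0,"ax": 0,"ay": 0,"az": -0.104,"claw": 1},
    {"dx": 0,"dy": 0,"dz": 0,"ax": 0,"ay": 0,"az": -0.104,"claw": 1},
    {"dx": -20,"dy": -25,"dz": 0,"ax": 0,"ay": 0,"az": 0,"claw": 1},
    {"dx": -20,"dy": -25,"dz": 0,"ax": 0,"ay": 0,"az": 0,"claw": 1},
    {"dx": -20,"dy": -25,"dz": 0,"ax": 0,"ay": 0,"az": 0,"claw": 1},
    {"dx": -20,"dy": -25,"dz": 0,"ax": 0,"ay": 0,"az": 0,"claw": 1},
    {"dx": -20,"dy": -25,"dz": 0,"ax": 0,"ay": 0,"az": 0,"claw": 1},
    {"dx": -20,"dy": -25,"dz": 0,"ax": 0,"ay": 0,"az": 0,"claw": 1},
    {"dx": -20,"dy": -25,"dz": 0,"ax": 0,"ay": 0,"az": 0,"claw": 1},
    {"dx": -20,"dy": -25,"dz": 0,"ax": 0,"ay": 0,"az": 0,"claw": 1},
    {"dx": -20,"dy": -25,"dz": 0,"ax": 0,"ay": 0,"az": 0,"claw": 1},
    {"dx": -20,"dy": -25,"dz": 0,"ax": 0,"ay": 0,"az": 0,"claw": 1},
    {"dx": -20,"dy": -25,"dz": 0,"ax": 0,"ay": 0,"az": 0,"claw": 1},
    {"dx": -20,"dy": -25,"dz": 0,"ax": 0,"ay": 0,"az": 0,"claw": 1},
    {"dx": -20,"dy": -25,"dz": 0,"ax": 0,"ay": 0,"az": 0,"claw": 1},
    {"dx": -20,"dy": -25,"dz": 0,"ax": 0,"ay": 0,"az": 0,"claw": 1},
    {"dx": -20,"dy": -25,"dz": 0,"ax": 0,"ay": 0,"az": 0,"claw": 1},
    {"dx": -6,"dy": -27,"dz": 0,"ax": 0,"ay": 0,"az": 0,"claw": 1},
  ],
)

```text
t: 2.05
ee_pos: [0.5302, 0.1673, 0.1863]
tool_rot: [-0.005, 0.024, 1.0, -0.005]
contact_force: [-0.0, -0.9, 0.7]
grip_width: 0.0855
```

```bash
python3 - <<'E'
from st import *
show(); go([.5385,.175,.195],-.078)
im=camera("wrist"); cv2.imwrite("pics/w2.png",im[:,:,::-1]); go([.5385,.175,.195],-.078)
for x,y in ((.3855,.186),(.692,.163)): print(proj("wrist",(x,y,.054)))
print(proj("wrist",(.5385,.175,.033)),ray("wrist",(0,0))[0])
E
```

```text
t 2.05 F [-0.04 -0.86  0.68] M [ 0.109 -0.014 -0.008] w 0.0855
pos [0.5302 0.1673 0.1863] shift after turn mm [-7.6  8.2 -8.9] az 0.03 tilt [-0.011  -0.0096]
pos [0.5307 0.1598 0.1861] shift after turn mm [-6.5 15.7 -9.2] az 0.022 tilt [-0.0117 -0.0143]
[304.27613299  10.89276281]
[293.03670024 336.93353774]
[297.61769149 190.44236607] [0.45950856 0.16641825 0.3653612 ]
```

View pics/w2.png

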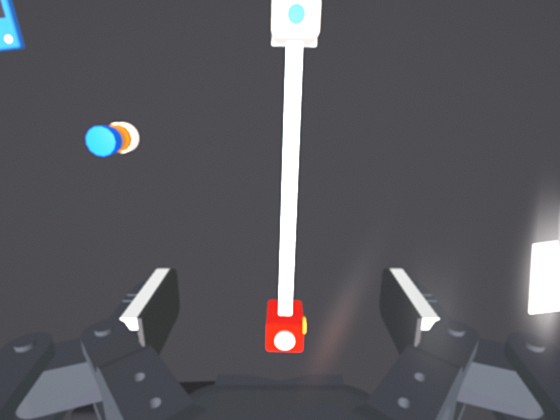

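The wrist view shows the bar running from the white head's button (296,13) to the red one's (285,340), with the vial at left (103,140). The arm was still settling, so I measure again now that it is still.

```bash
python3 - <<'E'
from st import *
camera("wrist");camera("wrist");P=camera_params("wrist");im=camera("wrist"); P2=camera_params("wrist"); print(np.abs(np.array(P["t"])-P2["t"]).max())
hsv=cv2.cvtColor(im,cv2.COLOR_RGB2HSV); 
# bar: bright pixels between heads
pts=[]
for r in range(60,290,5):
    c=np.where((hsv[r,200:370,2]>150)&(hsv[r,200:370,1]<60))[0]+200
    if 5<len(c)<35: pts.append((c.mean(),r))
W=np.array([onz("wrist",p,.033,P)[:2] for p in pts]); k=np.polyfit(W[:,0],W[:,1],1); print("bar yaw",np.arctan(k[0]),"y at .5385",np.polyval(k,.5385),"res",np.std(W[:,1]-np.polyval(k,W[:,0])),len(pts))
m=cv2.inRange(hsv,(85,100,100),(110,255,255)); m[:, :250]=0; m[:,340:]=0; m[40:]=0
ys,xs=np.nonzero(m); print("white btn",xs.mean(),ys.mean(),onz("wrist",(xs.mean(),ys.mean()),.0555,P),len(xs))
red=((hsv[...,0]<5)|(hsv[...,0]>175))&(hsv[...,1]>150)&(hsv[...,2]>80); red[:,:230]=0;red[:,340:]=0
ys,xs=np.nonzero(red); b=hsv[ys.min():ys.max(),xs.min():xs.max()]; q=np.nonzero((b[...,1]<60)&(b[...,2]>150)&(np.arange(b.shape[0])[:,None]>20))
u=(q[1].mean()+xs.min(),q[0].mean()+ys.min()); print("red btn",u,onz("wrist",u,.0555,P))
show();go([.5385,.175,.186],-.078)
E
```

```text
0.0009059151299533053
bar yaw -0.07454063819155073 y at .5385 0.1747503954714999 res 0.00020920963540861426 46
white btn 299.75 8.375 [0.38193728 0.18818069 0.0555    ] 8
red btn (np.float64(286.9696048632219), np.float64(341.8145896656535)) [0.69462952 0.16316369 0.0555    ]
t 2.25 F [ 0.04  1.31 -0.66] M [ 0.047  0.011 -0.054] w 0.0854
pos [0.5284 0.1681 0.1861] shift after turn mm [-9.6  7.7 -0.1] az 0.0288 tilt [-0.0129 -0.009 ]
```

```bash
python3 - <<'E'
s=open('st.py').read()
s=s.replace('    print("pos"','    v=R.T@np.cross(R[:,2],[0,0,-1]); print("level ax,ay",np.round(v[:2],4),end=" ")\n    print("pos"')
open('st.py','w').write(s)
E
python3 -c "
from st import *
go([.538,.175,.009],-.0745)"
```

```text
level ax,ay [-0.01   -0.0122] pos [0.5284 0.1681 0.1861] shift after turn mm [-11.3   9.3 176.9] az 0.0253 tilt [-0.0129 -0.009 ]
```

Call:
apply_moves(
  deltas=[
    {"dx": 0,"dy": 0,"dz": 0,"ax": -0.01,"ay": -0.012,"az": 0.025,"claw": 1},
    {"dx": -9,"dy": 7.5,"dz": 0,"ax": 0,"ay": 0,"az": 0,"claw": 1},
    {"dx": 0,"dy": 0,"dz": 20,"ax": 0,"ay": 0,"az": 0,"claw": 1},
    {"dx": 0,"dy": 0,"dz": 30,"ax": 0,"ay": 0,"az": 0,"claw": 1},
    {"dx": 0,"dy": 0,"dz": 30,"ax": 0,"ay": 0,"az": 0,"claw": 1},
    {"dx": 0,"dy": 0,"dz": 20,"ax": 0,"ay": 0,"az": 0,"claw": 1},
    {"dx": 0,"dy": 0,"dz": 0,"ax": 0,"ay": 0,"az": 0,"claw": 1},
    {"dx": 0,"dy": 0,"dz": 0,"ax": 0,"ay": 0,"az": 0,"claw": 1},
  ],
)

```text
t: 3.05
ee_pos: [0.54, 0.1938, 0.0848]
tool_rot: [0.004, 0.028, 1.0, 0.005]
contact_force: [0.8, 0.7, 0.4]
grip_width: 0.0854
```

```bash
python3 -c "
from st import *
show();go([.538,.175,.009],-.0745)"
```

```text
t 3.05 F [0.83 0.7  0.44] M [0.026 0.019 0.012] w 0.0854
level ax,ay [0.0107 0.0067] pos [0.54   0.1938 0.0848] shift after turn mm [  1.1 -19.7  75.5] az 0.0191 tilt [0.0075 0.0102]
```

Call:
apply_moves(
  deltas=[
    {"dx": 0,"dy": 0,"dz": 0,"ax": 0,"ay": 0,"az": 0,"claw": 1},
    {"dx": 0,"dy": 0,"dz": 0,"ax": 0,"ay": 0,"az": 0,"claw": 1},
  ],
)

```text
t: 3.25
ee_pos: [0.5415, 0.1961, 0.0868]
tool_rot: [0.005, 0.027, 1.0, 0.006]
contact_force: [0.8, -0.4, -0.0]
grip_width: 0.0856
```

```bash
python3 -c "
from st import *
show();go([.538,.175,.009],-.0745); print(np.round(read_state()['qd'],3))"
```

```text
t 3.25 F [ 0.81 -0.38 -0.  ] M [-0.006 -0.003 -0.071] w 0.0856
level ax,ay [0.0129 0.0096] pos [0.5415 0.1961 0.0868] shift after turn mm [  2.7 -22.3  77.5] az 0.0213 tilt [0.0106 0.0122]
[-0.005 -0.008 -0.    -0.015  0.002  0.004 -0.002]
```

Call:
apply_moves(
  deltas=[
    {"dx": 0,"dy": -5,"dz": 0,"ax": 0.006,"ay": 0.005,"az": 0.01,"claw": 1},
    {"dx": 0,"dy": -8,"dz": 0,"ax": 0.006,"ay": 0.004,"az": 0.01,"claw": 1},
    {"dx": 1,"dy": -6,"dz": 5,"ax": 0,"ay": 0,"az": 0,"claw": 1},
    {"dx": 1,"dy": -2,"dz": 5,"ax": 0,"ay": 0,"az": 0,"claw": 1},
    {"dx": 0,"dy": 0,"dz": 0,"ax": 0,"ay": 0,"az": 0,"claw": 1},
    {"dx": 0,"dy": 0,"dz": 0,"ax": 0,"ay": 0,"az": 0,"claw": 1},
    {"dx": 0,"dy": 0,"dz": 0,"ax": 0,"ay": 0,"az": 0,"claw": 1},
  ],
)

```text
t: 3.95
ee_pos: [0.5402, 0.1728, 0.0789]
tool_rot: [0.002, 0.039, 0.999, 0.001]
contact_force: [-0.3, 0.1, -0.6]
grip_width: 0.0854
```

```bash
python3 -c "
from st import *
show();go([.538,.175,.009],-.0745); print(np.round(read_state()['qd'],3))"
```

```text
t 3.95 F [-0.34  0.08 -0.64] M [ 0.053 -0.014 -0.038] w 0.0854
level ax,ay [0.0025 0.0046] pos [0.5402 0.1728 0.0789] shift after turn mm [ 2.7  1.9 69.9] az -0.0032 tilt [0.0048 0.0021]
[-0.     0.001  0.    -0.002 -0.002 -0.001 -0.001]
```

Call:
apply_moves(
  deltas=[
    {"dx": 1,"dy": 1,"dz": 8,"ax": 0.002,"ay": 0.004,"az": 0,"claw": 1},
    {"dx": 1,"dy": 1,"dz": 14,"ax": 0,"ay": 0,"az": 0,"claw": 1},
    {"dx": 0,"dy": 0,"dz": 14,"ax": 0,"ay": 0,"az": 0,"claw": 1},
    {"dx": 0,"dy": 0,"dz": 12,"ax": 0,"ay": 0,"az": 0,"claw": 1},
    {"dx": 0,"dy": 0,"dz": 8,"ax": 0,"ay": 0,"az": 0,"claw": 1},
    {"dx": 0,"dy": 0,"dz": 5,"ax": 0,"ay": 0,"az": 0,"claw": 1},
    {"dx": 0,"dy": 0,"dz": 0,"ax": 0,"ay": 0,"az": 0,"claw": 1},
    {"dx": 0,"dy": 0,"dz": 0,"ax": 0,"ay": 0,"az": 0,"claw": 1},
    {"dx": 0,"dy": 0,"dz": 0,"ax": 0,"ay": 0,"az": 0,"claw": 1},
  ],
)

```text
t: 4.85
ee_pos: [0.5368, 0.1759, 0.0106]
tool_rot: [-0.001, 0.038, 0.999, -0.0]
contact_force: [-0.8, -0.2, 0.6]
grip_width: 0.0853
```

```bash
python3 -c "
from st import *
show();go([.538,.175,.009],-.0745); print(np.round(read_state()['qd'],3))"
```

```text
t 4.85 F [-0.78 -0.19  0.63] M [-0.009  0.027 -0.069] w 0.0853
level ax,ay [-0.0009 -0.0027] pos [0.5368 0.1759 0.0106] shift after turn mm [-1.2 -0.8  1.6] az -0.0014 tilt [-0.0028 -0.0007]
[ 0.001 -0.004  0.003 -0.005 -0.001 -0.001 -0.001]
```

Aligned. I close with a firm grip and do a small trial lift.

Call:
apply_moves(
  deltas=[
    {"dx": 0,"dy": 0,"dz": 0,"ax": 0,"ay": 0,"az": 0,"claw": -1},
    {"dx": 0,"dy": 0,"dz": 0,"ax": 0,"ay": 0,"az": 0,"claw": -1},
    {"dx": 0,"dy": 0,"dz": 0,"ax": 0,"ay": 0,"az": 0,"claw": -1},
    {"dx": 0,"dy": 0,"dz": 0,"ax": 0,"ay": 0,"az": 0,"claw": -1},
    {"dx": 0,"dy": 0,"dz": 0,"ax": 0,"ay": 0,"az": 0,"claw": -1},
    {"dx": 0,"dy": 0,"dz": 0,"ax": 0,"ay": 0,"az": 0,"claw": -1},
    {"dx": 0,"dy": 0,"dz": 0,"ax": 0,"ay": 0,"az": 0,"claw": -1},
    {"dx": 0,"dy": 0,"dz": 0,"ax": 0,"ay": 0,"az": 0,"claw": -1},
  ],
  grip_force=100,
)

```text
t: 5.65
ee_pos: [0.5388, 0.1765, 0.0129]
tool_rot: [0.001, 0.038, 0.999, 0.001]
contact_force: [-1.6, -0.0, -0.4]
grip_width: 0.0003
```

```bash
python3 -c "
from st import *
show();go([.538,.175,.009],-.0745)"
```

```text
t 5.65 F [-1.61 -0.03 -0.39] M [ 0.008 -0.017  0.038] w 0.0003
level ax,ay [0.0013 0.0013] pos [0.5388 0.1765 0.0129] shift after turn mm [ 0.7 -1.6  3.9] az -0.0017 tilt [0.0014 0.0012]
```

Call:
apply_moves(
  deltas=[
    {"dx": 0,"dy": 0,"dz": -3,"ax": 0,"ay": 0,"az": 0,"claw": -1},
    {"dx": 0,"dy": 0,"dz": -5,"ax": 0,"ay": 0,"az": 0,"claw": -1},
    {"dx": 0,"dy": 0,"dz": -5,"ax": 0,"ay": 0,"az": 0,"claw": -1},
    {"dx": 0,"dy": 0,"dz": -4,"ax": 0,"ay": 0,"az": 0,"claw": -1},
    {"dx": 0,"dy": 0,"dz": 0,"ax": 0,"ay": 0,"az": 0,"claw": -1},
    {"dx": 0,"dy": 0,"dz": 0,"ax": 0,"ay": 0,"az": 0,"claw": -1},
    {"dx": 0,"dy": 0,"dz": 0,"ax": 0,"ay": 0,"az": 0,"claw": -1},
    {"dx": 0,"dy": 0,"dz": 0,"ax": 0,"ay": 0,"az": 0,"claw": -1},
  ],
)

```text
t: 6.45
ee_pos: [0.5391, 0.1766, 0.0319]
tool_rot: [0.001, 0.038, 0.999, 0.001]
contact_force: [0.0, -0.6, 0.1]
grip_width: -0.0004
```

```bash
python3 -c "
from st import *
show();camera('scene');show();camera('scene');show();go([.538,.175,.009],-.0745)
im=camera('side'); cv2.imwrite('pics/s1.png',cv2.resize(im[150:250,205:345,::-1],None,fx=5,fy=5,interpolation=cv2.INTER_CUBIC))"
```

```text
t 6.45 F [ 0.   -0.56  0.1 ] M [ 0.031  0.017 -0.021] w -0.0004
t 6.5 F [-0.34  0.17  0.4 ] M [-0.006 -0.006 -0.026] w -0.0003
t 6.55 F [-0.31  0.5   0.09] M [-0.033  0.026 -0.003] w -0.0
level ax,ay [0.0017 0.0019] pos [0.539  0.1766 0.0318] shift after turn mm [ 1.  -1.7 22.8] az -0.0017 tilt [0.002  0.0016]
```

View pics/s1.png

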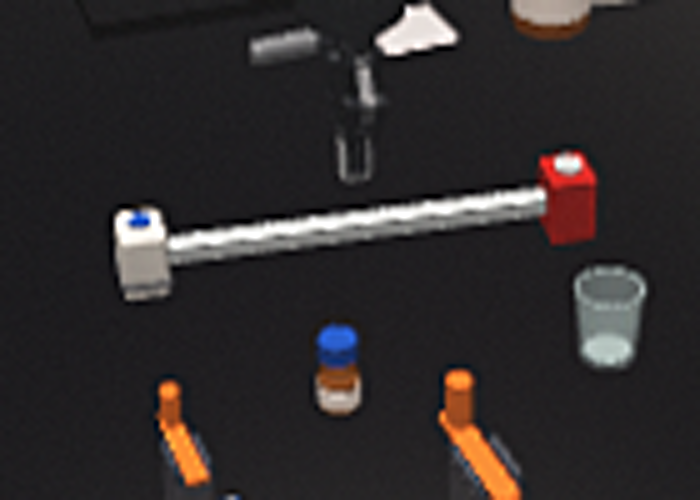

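The side view shows the bar still on the bench and undisturbed. The closed fingertips are at crop (355,180), apparently behind the bar, and the opening reads 0, so the grasp missed. I compare where the reported TCP should project.

```bash
python3 -c "
from st import *
np.set_printoptions(precision=3,suppress=True)
s,p,R=pose(); u=proj('side',p); print(p,u,((u-[205,150])+.4)*5, proj('scene',p))
im=camera('scene'); u=proj('scene',p).round().astype(int); x0,y0=u-60; cv2.imwrite('pics/s2.png',cv2.resize(im[y0:y0+120,x0:x0+140,::-1],None,fx=5,fy=5,interpolation=cv2.INTER_CUBIC)); print(x0,y0)
q=s['qpos'];print(np.round(q,4))
w=camera('wrist'); cv2.imwrite('pics/w3.png',w[:,:,::-1])
print(proj('wrist',p), proj('wrist',(.5385,.175,.033)))"
```

```text
[0.539 0.177 0.032] [275.901 193.15 ] [356.505 217.749] [345.062 268.737]
285 209
[-0.593  0.436  0.243  1.931 -0.145  0.789  1.225]
[279.478 241.239] [276.5   241.347]
```

View pics/s2.png

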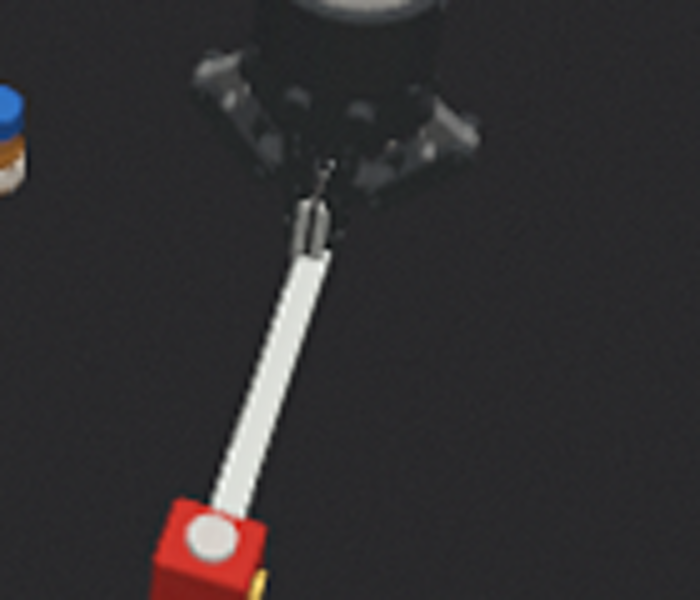

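```bash
python3 -c "
from st import *
np.set_printoptions(precision=4,suppress=True)
a=(312/5+285-.4,254/5+209-.4); b=(355/5+205-.4,181/5+150-.4)
print(tri(ray('scene',a),ray('side',b)), pose()[1])"
```

```text
(array([0.538 , 0.177 , 0.0633]), np.float64(0.0018767897390134021)) [0.5391 0.1766 0.0319]
```

View pics/w3.png

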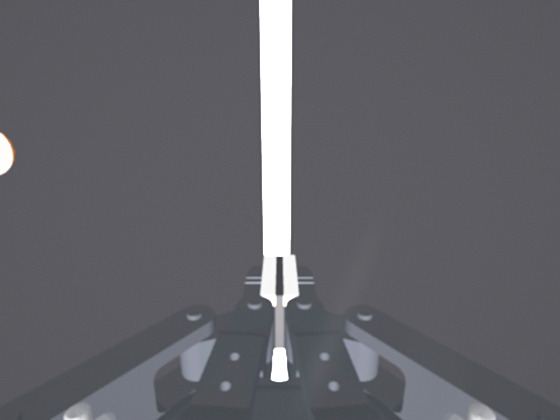

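The wrist view shows the closed fingertips at (279,258), just above the bar. Triangulation puts the tips about 30 mm above the reported TCP, so I cross-check that with the wrist ray.

```bash
python3 -c "
from st import *
np.set_printoptions(precision=4,suppress=True)
s,p,R=pose()
for v in (254,257,260): print(v,tri(ray('wrist',(279.5,v)),(p,R[:,2])))
print(ray('wrist',(0,0))[0]-p, R.T@(ray('wrist',(0,0))[0]-p))"
```

```text
254 (array([0.5391, 0.1766, 0.0488]), np.float64(5.5850078995715455e-06))
257 (array([0.5391, 0.1766, 0.0524]), np.float64(7.053480440841478e-06))
260 (array([0.5391, 0.1766, 0.0558]), np.float64(8.465497288645563e-06))
[-0.0735  0.0053  0.1783] [ 0.0733 -0.     -0.1784]
```

Call:
apply_moves(
  deltas=[
    {"dx": 0,"dy": 0,"dz": 0,"ax": 0,"ay": 0,"az": 0,"claw": 1},
    {"dx": 0,"dy": 0,"dz": 0,"ax": 0,"ay": 0,"az": 0,"claw": 1},
    {"dx": 0,"dy": 0,"dz": 0,"ax": 0,"ay": 0,"az": 0,"claw": 1},
    {"dx": 0,"dy": 0,"dz": 0,"ax": 0,"ay": 0,"az": 0,"claw": 1},
    {"dx": 0,"dy": 0,"dz": 0,"ax": 0,"ay": 0,"az": 0,"claw": 1},
    {"dx": 0,"dy": -1.5,"dz": 6,"ax": 0,"ay": 0,"az": 0,"claw": 1},
    {"dx": 0,"dy": 0,"dz": 8,"ax": 0,"ay": 0,"az": 0,"claw": 1},
    {"dx": 0,"dy": 0,"dz": 8,"ax": 0,"ay": 0,"az": 0,"claw": 1},
    {"dx": 0,"dy": 0,"dz": 8,"ax": 0,"ay": 0,"az": 0,"claw": 1},
    {"dx": 0,"dy": 0,"dz": 6,"ax": 0,"ay": 0,"az": 0,"claw": 1},
    {"dx": 0,"dy": 0,"dz": 4,"ax": 0,"ay": 0,"az": 0,"claw": 1},
    {"dx": 0,"dy": 0,"dz": 0,"ax": 0,"ay": 0,"az": 0,"claw": 1},
    {"dx": 0,"dy": 0,"dz": 0,"ax": 0,"ay": 0,"az": 0,"claw": 1},
  ],
  grip_force=100,
)

```text
t: 8.0
ee_pos: [0.5378, 0.1745, -0.0134]
tool_rot: [-0.0, 0.038, 0.999, 0.0]
contact_force: [0.7, -0.9, -0.1]
grip_width: 0.0856
```

```bash
python3 -c "
from st import *
show();go([.538,.175,-.018],-.0745); print(np.round(read_state()['qd'],3))"
```

```text
t 8.0 F [ 0.68 -0.95 -0.07] M [-0.02  -0.001 -0.013] w 0.0856
level ax,ay [ 0.0002 -0.0007] pos [ 0.5378  0.1745 -0.0134] shift after turn mm [-0.2  0.5  4.6] az -0.0017 tilt [-0.0007  0.0002]
[ 0.     0.007 -0.001  0.002 -0.001 -0.002  0.002]
```

Call:
apply_moves(
  deltas=[
    {"dx": 0,"dy": 0,"dz": 3,"ax": 0,"ay": 0,"az": 0,"claw": 1},
    {"dx": 0,"dy": 0,"dz": 0,"ax": 0,"ay": 0,"az": 0,"claw": -1},
    {"dx": 0,"dy": 0,"dz": 0,"ax": 0,"ay": 0,"az": 0,"claw": -1},
    {"dx": 0,"dy": 0,"dz": 0,"ax": 0,"ay": 0,"az": 0,"claw": -1},
    {"dx": 0,"dy": 0,"dz": 0,"ax": 0,"ay": 0,"az": 0,"claw": -1},
    {"dx": 0,"dy": 0,"dz": 0,"ax": 0,"ay": 0,"az": 0,"claw": -1},
    {"dx": 0,"dy": 0,"dz": 0,"ax": 0,"ay": 0,"az": 0,"claw": -1},
    {"dx": 0,"dy": 0,"dz": 0,"ax": 0,"ay": 0,"az": 0,"claw": -1},
  ],
  grip_force=100,
)

```text
t: 8.8
ee_pos: [0.539, 0.1752, -0.0149]
tool_rot: [0.001, 0.038, 0.999, 0.001]
contact_force: [1.0, -0.4, -1.9]
grip_width: 0.011
```

```bash
python3 -c "
from st import *
show();go([.538,.175,-.018],-.0745)
im=camera('wrist'); cv2.imwrite('pics/w4.png',im[:,:,::-1])"
```

```text
t 8.8 F [ 1.02 -0.43 -1.9 ] M [ 0.041 -0.011  0.045] w 0.011
level ax,ay [0.0017 0.0017] pos [ 0.539   0.1752 -0.0149] shift after turn mm [ 1.  -0.3  3.1] az -0.0013 tilt [0.0019 0.0016]
```

View pics/w4.png

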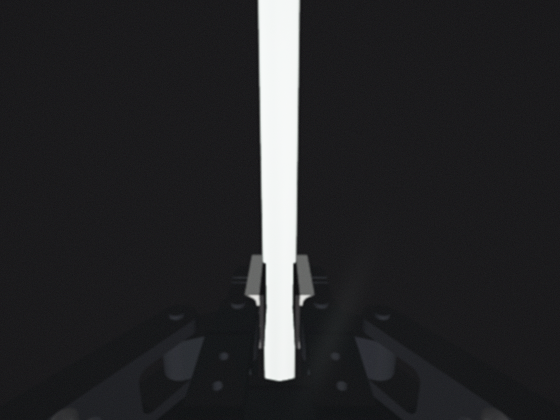

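Grip confirmed: the opening is 11 mm, the bar is between the pads, and the bar axis is 41 mm above the reported z. Trial lift next.

Call:
apply_moves(
  deltas=[
    {"dx": 0,"dy": 0,"dz": -4,"ax": 0,"ay": 0,"az": 0,"claw": -1},
    {"dx": 0,"dy": 0,"dz": -6,"ax": 0,"ay": 0,"az": 0,"claw": -1},
    {"dx": 0,"dy": 0,"dz": -5,"ax": 0,"ay": 0,"az": 0,"claw": -1},
    {"dx": 0,"dy": 0,"dz": -3,"ax": 0,"ay": 0,"az": 0,"claw": -1},
    {"dx": 0,"dy": 0,"dz": 0,"ax": 0,"ay": 0,"az": 0,"claw": -1},
    {"dx": 0,"dy": 0,"dz": 0,"ax": 0,"ay": 0,"az": 0,"claw": -1},
    {"dx": 0,"dy": 0,"dz": 0,"ax": 0,"ay": 0,"az": 0,"claw": -1},
    {"dx": 0,"dy": 0,"dz": 0,"ax": 0,"ay": 0,"az": 0,"claw": -1},
    {"dx": 0,"dy": 0,"dz": 0,"ax": 0,"ay": 0,"az": 0,"claw": -1},
  ],
)

```text
t: 9.75
ee_pos: [0.5319, 0.1729, -0.0003]
tool_rot: [-0.006, 0.038, 0.999, -0.002]
contact_force: [0.1, 0.4, -4.6]
grip_width: 0.0111
```

```bash
cat > tilt.py <<'E'
from st import *
def btn():
    out={}
    im={n:camera(n) for n in("scene","side")}
    def c(n,m):
        ys,xs=np.nonzero(m); return xs.mean(),ys.mean()
    return im
def avg(k=6):
    F=[];M=[]
    for i in range(k):
        s=read_state();F.append(s["contact_force"]);M.append(s["wrist_torque"]); camera("side")
    return np.mean(F,0),np.mean(M,0)
def wbar():
    P=camera_params("wrist");im=camera("wrist");hsv=cv2.cvtColor(im,cv2.COLOR_RGB2HSV)
    w=[]
    for r in range(5,245,4):
        c=np.where((hsv[r,200:360,2]>140)&(hsv[r,200:360,1]<70))[0]+200
        if 8<len(c)<80: w.append((r,c.max()-c.min()+1,c.mean()))
    return np.array(w)
if __name__=="__main__":
    np.set_printoptions(precision=3,suppress=True)
    F,M=avg(); s,p,R=pose(); print("F",F,"M",M,"b along world x (mm)",1000*M[1]/-F[2] if F[2] else 0); go([.538,.175,.05],-.0745); show()
    w=wbar(); k=np.polyfit(w[:,0],w[:,1],1); print("bar width px at rows 20,130,240:",np.polyval(k,[20,130,240]))
E
python3 tilt.py; python3 -c "
from h import *
for n in ('scene','side'):
    im=camera(n)
    for a,c,b,m in blobs(im,(0,150,80),(4,255,255),60)[1]: print(n,a,c,b)
    print([x[:3] for x in blobs(im,(100,140,80),(118,255,255),4)[1] if x[0]<130])"
```

```text
F [-0.12   0.246 -5.091] M [0.03  0.293 0.015] b along world x (mm) 57.6229952875762
level ax,ay [-0.004 -0.011] pos [ 0.532  0.173 -0.   ] shift after turn mm [ -5.3   2.2 -50.2] az -0.0017 tilt [-0.011 -0.003]
t 10.05 F [-0.37  0.43 -5.4 ] M [0.04  0.342 0.027] w 0.011
bar width px at rows 20,130,240: [41.535 37.92  34.305]
scene 147 [55.3, 237.4] [48, 231, 15, 13]
scene 434 [325.2, 319.2] [315, 303, 24, 31]
[(np.int32(24), [112.2, 139.7], [110, 137, 5, 6]), (np.int32(6), [169.8, 221.3], [169, 220, 3, 3]), (np.int32(105), [283.9, 230.9], [279, 226, 11, 11])]
side 163 [316.8, 187.9] [311, 178, 12, 19]
side 113 [407.2, 291.5] [402, 286, 12, 12]
[(np.int32(24), [304.5, 138.8], [303, 136, 4, 7]), (np.int32(8), [230.6, 189.4], [229, 188, 4, 3]), (np.int32(56), [272.0, 218.4], [268, 215, 9, 8]), (np.int32(4), [255.2, 256.2], [255, 255, 2, 3]), (np.int32(82), [203.5, 335.0], [198, 326, 10, 22])]
```

Call:
apply_moves(
  deltas=[
    {"dx": 0,"dy": 0,"dz": -8,"ax": 0,"ay": -0.006,"az": 0,"claw": -1},
    {"dx": 0,"dy": 0,"dz": -10,"ax": 0,"ay": -0.006,"az": 0,"claw": -1},
    {"dx": 0,"dy": 0,"dz": -10,"ax": 0,"ay": 0,"az": 0,"claw": -1},
    {"dx": 0,"dy": 0,"dz": -4,"ax": 0,"ay": 0,"az": 0,"claw": -1},
  ],
)

```text
t: 10.6
ee_pos: [0.5316, 0.1729, 0.0342]
tool_rot: [0.001, 0.038, 0.999, -0.002]
contact_force: [0.2, 0.2, -4.6]
grip_width: 0.0112
```

```bash
python3 tilt.py; python3 tilt.py; python3 -c "
from h import *
for n in ('scene','side'):
    im=camera(n)
    for a,c,b,m in blobs(im,(0,150,80),(4,255,255),150)[1]: print(n,a,c,b)
    cv2.imwrite('pics/l_%s.png'%n,im[:,:,::-1])"
```

```text
F [ 0.137  0.191 -5.067] M [0.046 0.271 0.001] b along world x (mm) 53.552549524600614
level ax,ay [-0.006 -0.002] pos [0.53  0.172 0.032] shift after turn mm [ -7.9   3.2 -18.1] az -0.0019 tilt [-0.003 -0.006]
t 10.9 F [ 0.56 -0.59 -4.13] M [ 0.038  0.333 -0.005] w 0.0112
bar width px at rows 20,130,240: [41.481 37.941 34.402]
F [ 0.001 -0.511 -5.1  ] M [ 0.013  0.317 -0.016] b along world x (mm) 62.19416604217901
level ax,ay [-0.006 -0.002] pos [0.53  0.172 0.032] shift after turn mm [ -7.5   3.2 -18. ] az -0.002 tilt [-0.002 -0.006]
t 11.25 F [ 0.37 -0.07 -5.75] M [-0.012  0.365 -0.035] w 0.0106
bar width px at rows 20,130,240: [41.481 37.941 34.402]
scene 464 [326.1, 309.1] [315, 292, 25, 32]
side 164 [316.5, 179.9] [311, 170, 12, 19]
```

The arm hangs free and the bar has not slipped. W is about 5.1 N and M about 0.295 Nm, so the balance point is about 58 mm towards the red head. I set it down and shift the grip.

Call:
apply_moves(
  deltas=[
    {"dx": 0,"dy": 0,"dz": 8,"ax": -0.006,"ay": -0.002,"az": 0,"claw": -1},
    {"dx": 0,"dy": 0,"dz": 12,"ax": 0,"ay": 0,"az": 0,"claw": -1},
    {"dx": 0,"dy": 0,"dz": 12,"ax": 0,"ay": 0,"az": 0,"claw": -1},
    {"dx": 0,"dy": 0,"dz": 6,"ax": 0,"ay": 0,"az": 0,"claw": -1},
    {"dx": 0,"dy": 0,"dz": 3,"ax": 0,"ay": 0,"az": 0,"claw": -1},
  ],
)

```text
t: 11.9
ee_pos: [0.5302, 0.1723, -0.0127]
tool_rot: [0.0, 0.038, 0.999, 0.0]
contact_force: [0.3, 0.9, -5.7]
grip_width: 0.0105
```

```bash
python3 -c "
from st import *
show();go([.5316,.1729,-.0149],-.0745)"
```

```text
t 11.9 F [ 0.29  0.93 -5.68] M [0.012 0.273 0.033] w 0.0105
level ax,ay [0.0006 0.0005] pos [ 0.5302  0.1723 -0.0127] shift after turn mm [-1.4  0.7  2.2] az -0.0018 tilt [0.0005 0.0006]
```

Call:
apply_moves(
  deltas=[
    {"dx": 0,"dy": 0,"dz": 2.5,"ax": 0,"ay": 0,"az": 0,"claw": -1},
    {"dx": 0,"dy": 0,"dz": 0,"ax": 0,"ay": 0,"az": 0,"claw": 1},
    {"dx": 0,"dy": 0,"dz": 0,"ax": 0,"ay": 0,"az": 0,"claw": 1},
    {"dx": 0,"dy": 0,"dz": 0,"ax": 0,"ay": 0,"az": 0,"claw": 1},
    {"dx": 0,"dy": 0,"dz": 0,"ax": 0,"ay": 0,"az": 0,"claw": 1},
    {"dx": 0,"dy": 0,"dz": 0,"ax": 0,"ay": 0,"az": 0,"claw": 1},
  ],
)

```text
t: 12.5
ee_pos: [0.5378, 0.1747, -0.0102]
tool_rot: [0.006, 0.038, 0.999, 0.003]
contact_force: [0.3, -0.6, 0.4]
grip_width: 0.0819
```

```bash
python3 -c "
from st import *
show();go([.5302+.0575*.997,.1723-.0575*.0745,-.016],-.0745)"
```

```text
t 12.5 F [ 0.26 -0.63  0.43] M [ 0.024  0.019 -0.048] w 0.0819
level ax,ay [0.0063 0.0127] pos [ 0.5378  0.1747 -0.0102] shift after turn mm [-50.1  -3.    6.4] az -0.0017 tilt [0.0132 0.0053]
```

Call:
apply_moves(
  deltas=[
    {"dx": -8,"dy": -1,"dz": 0,"ax": 0.006,"ay": 0.006,"az": 0,"claw": 1},
    {"dx": -14,"dy": -1,"dz": 0,"ax": 0,"ay": 0.006,"az": 0,"claw": 1},
    {"dx": -14,"dy": -1,"dz": 1,"ax": 0,"ay": 0,"az": 0,"claw": 1},
    {"dx": -8,"dy": 0,"dz": 1,"ax": 0,"ay": 0,"az": 0,"claw": 1},
    {"dx": -4,"dy": 0,"dz": 0,"ax": 0,"ay": 0,"az": 0,"claw": 1},
    {"dx": 0,"dy": 0,"dz": 0,"ax": 0,"ay": 0,"az": 0,"claw": 1},
    {"dx": 0,"dy": 0,"dz": 0,"ax": 0,"ay": 0,"az": 0,"claw": 1},
  ],
)

```text
t: 13.2
ee_pos: [0.5896, 0.1682, -0.0115]
tool_rot: [0.001, 0.038, 0.999, -0.0]
contact_force: [0.3, -0.0, -0.8]
grip_width: 0.0855
```

```bash
python3 - <<'E'
from st import *
from tilt import wbar
show();go([.5302+.0575*.997,.1723-.0575*.0745,-.016],-.0745)
for n in ('scene','side'):
    im=camera(n)
    for a,c,b,m in blobs(im,(0,150,80),(4,255,255),150)[1]: print(n,a,c,b,onz(n,c,.026))
    cv2.imwrite('pics/r_%s.png'%n,im[:,:,::-1])
P=camera_params("wrist"); w=wbar(); W=np.array([onz("wrist",(a[2],a[0]),.033,P)[:2] for a in w]); k=np.polyfit(W[:,0],W[:,1],1); print("bar yaw",np.arctan(k[0]),"y at grip x",np.polyval(k,pose()[1][0]),np.std(W[:,1]-np.polyval(k,W[:,0])))
E
```

```text
t 13.2 F [ 0.32 -0.04 -0.76] M [ 0.01   0.006 -0.047] w 0.0855
level ax,ay [-0.0001  0.0015] pos [ 0.5896  0.1682 -0.0115] shift after turn mm [ 2.1 -0.3  4.5] az -0.001 tilt [ 0.0015 -0.0002]
scene 427 [324.6, 321.1] [314, 305, 24, 31] [0.68637051 0.15914158 0.026     ]
side 154 [316.3, 190.7] [311, 181, 11, 19] [0.68453281 0.15599576 0.026     ]
bar yaw -0.07586034313005083 y at grip x 0.16759351634337188 8.131066365210692e-05
```

Call:
apply_moves(
  deltas=[
    {"dx": 1,"dy": -0.5,"dz": 5,"ax": 0,"ay": 0,"az": 0,"claw": 1},
    {"dx": 0,"dy": 0,"dz": 1,"ax": 0,"ay": 0,"az": 0,"claw": -1},
    {"dx": 0,"dy": 0,"dz": 0,"ax": 0,"ay": 0,"az": 0,"claw": -1},
    {"dx": 0,"dy": 0,"dz": 0,"ax": 0,"ay": 0,"az": 0,"claw": -1},
    {"dx": 0,"dy": 0,"dz": 0,"ax": 0,"ay": 0,"az": 0,"claw": -1},
    {"dx": 0,"dy": 0,"dz": 0,"ax": 0,"ay": 0,"az": 0,"claw": -1},
    {"dx": 0,"dy": 0,"dz": 0,"ax": 0,"ay": 0,"az": 0,"claw": -1},
    {"dx": 0,"dy": 0,"dz": 0,"ax": 0,"ay": 0,"az": 0,"claw": -1},
  ],
  grip_force=100,
)

```text
t: 14.15
ee_pos: [0.5864, 0.1682, -0.0179]
tool_rot: [-0.0, 0.037, 0.999, -0.0]
contact_force: [-0.9, 0.3, -0.4]
grip_width: 0.0112
```

```bash
python3 -c "
from st import *
show();go([.5886,.1677,-.016],-.0745)"
```

```text
t 14.15 F [-0.88  0.35 -0.37] M [0.011 0.017 0.043] w 0.0112
level ax,ay [-0.0001 -0.0005] pos [ 0.5864  0.1682 -0.0179] shift after turn mm [-2.2 -0.3 -1.9] az 0.0004 tilt [-0.0005 -0.0001]
```

Call:
apply_moves(
  deltas=[
    {"dx": 0,"dy": 0,"dz": -5,"ax": 0,"ay": 0,"az": 0,"claw": -1},
    {"dx": 0,"dy": 0,"dz": -12,"ax": 0,"ay": 0,"az": 0,"claw": -1},
    {"dx": 0,"dy": 0,"dz": -15,"ax": 0,"ay": 0,"az": 0,"claw": -1},
    {"dx": 0,"dy": 0,"dz": -15,"ax": 0,"ay": 0,"az": 0,"claw": -1},
    {"dx": 0,"dy": 0,"dz": -8,"ax": 0,"ay": 0,"az": 0,"claw": -1},
    {"dx": 0,"dy": 0,"dz": -3,"ax": 0,"ay": 0,"az": 0,"claw": -1},
  ],
)

```text
t: 14.75
ee_pos: [0.582, 0.1668, 0.0412]
tool_rot: [-0.004, 0.037, 0.999, -0.002]
contact_force: [-0.9, -0.7, -5.6]
grip_width: 0.0113
```

```bash
python3 tilt.py; python3 tilt.py
```

```text
F [-0.195  0.199 -5.304] M [ 0.023 -0.014 -0.009] b along world x (mm) -2.5894849247891356
level ax,ay [-0.006 -0.012] pos [0.58  0.166 0.038] shift after turn mm [ 42.8   5.5 -11. ] az 0.0005 tilt [-0.013 -0.005]
t 15.05 F [ 0.57 -0.37 -5.53] M [-0.031 -0.006 -0.031] w 0.0117
bar width px at rows 20,130,240: [41.938 38.444 34.951]
F [ 0.378 -0.21  -5.415] M [ 0.012 -0.021 -0.019] b along world x (mm) -3.891596217068637
level ax,ay [-0.005 -0.011] pos [0.581 0.166 0.039] shift after turn mm [ 43.4   5.4 -10.6] az 0.0004 tilt [-0.012 -0.004]
t 15.4 F [ 0.76 -0.08 -5.27] M [ 0.01   0.003 -0.042] w 0.0116
bar width px at rows 20,130,240: [41.938 38.444 34.951]
```

The balance is within about 3 mm of the grip. Raise, level, turn to the rest's yaw, and carry.

Call:
apply_moves(
  deltas=[
    {"dx": 0,"dy": 0,"dz": -10,"ax": -0.005,"ay": -0.011,"az": 0,"claw": -1},
    {"dx": 0,"dy": 0,"dz": -20,"ax": 0,"ay": 0,"az": 0,"claw": -1},
    {"dx": 0,"dy": 0,"dz": -25,"ax": 0,"ay": 0,"az": 0,"claw": -1},
    {"dx": 0,"dy": 0,"dz": -25,"ax": 0,"ay": 0,"az": -0.03,"claw": -1},
    {"dx": 0,"dy": 0,"dz": -20,"ax": 0,"ay": 0,"az": -0.04,"claw": -1},
    {"dx": 0,"dy": 0,"dz": -10,"ax": 0,"ay": 0,"az": -0.04,"claw": -1},
    {"dx": 0,"dy": 0,"dz": -5,"ax": 0,"ay": 0,"az": -0.03,"claw": -1},
    {"dx": 0,"dy": 0,"dz": 0,"ax": 0,"ay": 0,"az": 0,"claw": -1},
  ],
)

```text
t: 16.25
ee_pos: [0.5797, 0.1651, 0.162]
tool_rot: [0.001, -0.035, 0.999, 0.0]
contact_force: [-0.3, 0.4, -5.1]
grip_width: 0.0111
```

```bash
python3 -c "
from st import *
show();go([.522,-.2778,.156],.078)"
```

```text
t 16.25 F [-0.26  0.38 -5.13] M [0.049 0.053 0.025] w 0.0111
level ax,ay [0.0009 0.0027] pos [0.5797 0.1651 0.162 ] shift after turn mm [  92.  -437.     5.4] az -0.008 tilt [0.0026 0.0011]
```

Call:
apply_moves(
  deltas=[
    {"dx": 2,"dy": -8,"dz": 0,"ax": 0,"ay": 0,"az": -0.004,"claw": -1},
    {"dx": 4,"dy": -18,"dz": 0,"ax": 0,"ay": 0,"az": -0.004,"claw": -1},
    {"dx": 6,"dy": -28,"dz": 0,"ax": 0,"ay": 0,"az": 0,"claw": -1},
    {"dx": 7,"dy": -33,"dz": 0,"ax": 0,"ay": 0,"az": 0,"claw": -1},
    {"dx": 7,"dy": -33,"dz": 0,"ax": 0,"ay": 0,"az": 0,"claw": -1},
    {"dx": 7,"dy": -33,"dz": 0,"ax": 0,"ay": 0,"az": 0,"claw": -1},
    {"dx": 7,"dy": -33,"dz": 0,"ax": 0,"ay": 0,"az": 0,"claw": -1},
    {"dx": 7,"dy": -33,"dz": 0,"ax": 0,"ay": 0,"az": 0,"claw": -1},
    {"dx": 7,"dy": -33,"dz": 0,"ax": 0,"ay": 0,"az": 0,"claw": -1},
    {"dx": 7,"dy": -30,"dz": 0,"ax": 0,"ay": 0,"az": 0,"claw": -1},
    {"dx": 5,"dy": -20,"dz": 0,"ax": 0,"ay": 0,"az": 0,"claw": -1},
    {"dx": 3,"dy": -12,"dz": 0,"ax": 0,"ay": 0,"az": 0,"claw": -1},
    {"dx": 1,"dy": -6,"dz": 0,"ax": 0,"ay": 0,"az": 0,"claw": -1},
    {"dx": 0,"dy": 0,"dz": 0,"ax": 0,"ay": 0,"az": 0,"claw": -1},
  ],
)

```text
t: 17.65
ee_pos: [0.5168, -0.178, 0.1487]
tool_rot: [-0.012, -0.036, 0.999, -0.001]
contact_force: [-0.5, 0.1, -5.2]
grip_width: 0.011
```

```bash
python3 -c "
from st import *
show();go([.522,-.2778,.156],.078)"
```

```text
t 17.65 F [-0.53  0.14 -5.23] M [ 0.039 -0.06  -0.078] w 0.011
level ax,ay [-0.0005 -0.0234] pos [ 0.5168 -0.178   0.1487] shift after turn mm [  2.8 -99.9  -7.2] az -0.0065 tilt [-0.0233 -0.0024]
```

Call:
apply_moves(
  deltas=[
    {"dx": 0,"dy": -8,"dz": -2,"ax": 0,"ay": -0.012,"az": -0.003,"claw": -1},
    {"dx": 0,"dy": -14,"dz": -2,"ax": 0,"ay": -0.012,"az": -0.003,"claw": -1},
    {"dx": 0,"dy": -18,"dz": -2,"ax": 0,"ay": 0,"az": 0,"claw": -1},
    {"dx": 0,"dy": -18,"dz": -2,"ax": 0,"ay": 0,"az": 0,"claw": -1},
    {"dx": 0,"dy": -16,"dz": 0,"ax": 0,"ay": 0,"az": 0,"claw": -1},
    {"dx": 0,"dy": -10,"dz": 0,"ax": 0,"ay": 0,"az": 0,"claw": -1},
    {"dx": 0,"dy": -5,"dz": 0,"ax": 0,"ay": 0,"az": 0,"claw": -1},
    {"dx": 0,"dy": 0,"dz": 0,"ax": 0,"ay": 0,"az": 0,"claw": -1},
    {"dx": 0,"dy": 0,"dz": 0,"ax": 0,"ay": 0,"az": 0,"claw": -1},
  ],
)

```text
t: 18.55
ee_pos: [0.5295, -0.2564, 0.1556]
tool_rot: [0.002, -0.051, 0.999, 0.004]
contact_force: [1.1, 0.3, -4.8]
grip_width: 0.0112
```

```bash
python3 - <<'E'
from st import *
show();go([.522,-.2778,.156],.078)
for n in ("scene","side"): cv2.imwrite(f'pics/a_{n}.png',camera(n)[:,:,::-1])
show();go([.522,-.2778,.156],.078)
a=cv2.imread('pics/a_scene.png')[120:330,100:300]; b=cv2.imread('pics/a_side.png')[110:320,200:400]
cv2.imwrite('pics/a.png',np.hstack([cv2.resize(x,(400,420),interpolation=cv2.INTER_CUBIC) for x in (a,b)]))
E
```

```text
t 18.55 F [ 1.08  0.32 -4.78] M [0.011 0.061 0.049] w 0.0112
level ax,ay [0.0069 0.0038] pos [ 0.5295 -0.2564  0.1556] shift after turn mm [  9.1 -20.8  -0.6] az 0.0237 tilt [0.0032 0.0072]
t 18.65 F [-0.8   0.32 -4.6 ] M [0.048 0.015 0.033] w 0.0112
level ax,ay [0.0069 0.0038] pos [ 0.5295 -0.2562  0.1556] shift after turn mm [  9.1 -20.9  -0.6] az 0.0241 tilt [0.0033 0.0071]
```

View pics/a.png

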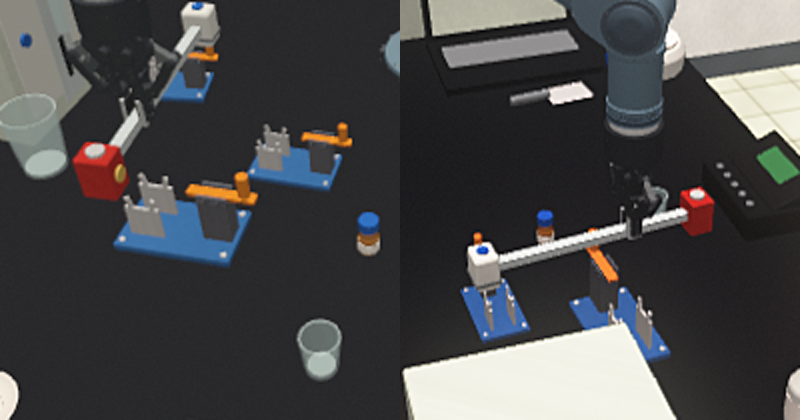

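The picture shows the bar carried level above the rest: red button at scene (147,196) and side (348,207), white head's blue button at scene (198,123) and side (241,236). Nothing else has moved. I triangulate the bar.

```bash
cat > heads.py <<'E'
from st import *
def cen(im,guess,lo,hi,r=7):
    hsv=cv2.cvtColor(im,cv2.COLOR_RGB2HSV); m=cv2.inRange(hsv,lo,hi); x,y=map(int,guess)
    k=np.zeros_like(m); k[y-r:y+r+1,x-r:x+r+1]=255; ys,xs=np.nonzero(m&k); return (xs.mean(),ys.mean(),len(xs)) if len(xs) else None
def heads(gw,gr):
    im={n:camera(n) for n in ("scene","side")}; o=[]
    for g,lo,hi in ((gw,(95,90,60),(125,255,255)),(gr,(0,0,150),(179,70,255))):
        c=[cen(im[n],g[i],lo,hi,7 if g is gw else 5) for i,n in enumerate(("scene","side"))]; print(np.round(c,1).tolist())
        p,e=tri(ray("scene",c[0][:2]),ray("side",c[1][:2])); print(np.round(p,4),round(e,4)); o.append(p)
    d=o[1]-o[0]; print("len",np.linalg.norm(d).round(4),"yaw",np.arctan2(d[1],d[0]).round(4),"pitch",(d[2]/.31).round(4))
    m=(o[0]+o[1])/2; print("mid",m.round(4)); u=d/np.linalg.norm(d); print("grip est (mid+58)",(m+u*.058).round(4),"bar axis z there",(m+u*.058)[2]-.0305)
E
python3 - <<'E'
from heads import *
heads([(198,123),(241,236)],[(147,196),(348,207)])
s,p,R=pose(); print(p)
E
```

```text
[[198.3, 122.5, 15.0], [240.8, 234.7, 19.0]]
[ 0.3181 -0.2782  0.228 ] 0.002
[[147.1, 194.7, 50.0], [348.0, 206.9, 27.0]]
[ 0.6257 -0.248   0.2297] 0.0014
len 0.309 yaw 0.0978 pitch 0.0057
mid [ 0.4719 -0.2631  0.2289]
grip est (mid+58) [ 0.5296 -0.2574  0.2292] bar axis z there 0.19869219982096278
[ 0.52937492 -0.25657851  0.15567688]
```

Call:
apply_moves(
  deltas=[
    {"dx": 2,"dy": -4,"dz": 0,"ax": 0.007,"ay": 0.004,"az": 0.012,"claw": -1},
    {"dx": 3,"dy": -7,"dz": 0,"ax": 0,"ay": 0,"az": 0.012,"claw": -1},
    {"dx": 2,"dy": -6,"dz": 0,"ax": 0,"ay": 0,"az": 0,"claw": -1},
    {"dx": 1,"dy": -3,"dz": 0,"ax": 0,"ay": 0,"az": 0,"claw": -1},
    {"dx": 0,"dy": 0,"dz": 0,"ax": 0,"ay": 0,"az": 0,"claw": -1},
    {"dx": 0,"dy": 0,"dz": 0,"ax": 0,"ay": 0,"az": 0,"claw": -1},
  ],
)

```text
t: 19.35
ee_pos: [0.5222, -0.279, 0.1557]
tool_rot: [-0.0, -0.038, 0.999, -0.001]
contact_force: [0.1, 0.5, -5.2]
grip_width: 0.011
```

```bash
python3 - <<'E'
from st import *
show();go([.5225,-.2778,.156],.078)
# wrist view of the rest: blue base region / forks, saved only
P=camera_params("wrist"); im=camera("wrist"); cv2.imwrite("pics/w5.png",im[:,:,::-1])
c,s=np.cos(.078),np.sin(.078)
for x,y,z in ((-22,0,60),(-22,-14,76),(-22,14,76),(-48,-40,12),(-48,120,12),(-38,-30,13),(0,60,83)):
    X=(.5213+(c*x-s*y)/1e3,-.2778+(s*x+c*y)/1e3,z/1e3); print((x,y,z),np.round(proj("wrist",X,P),1))
E
```

```text
t 19.35 F [ 0.1   0.45 -5.24] M [0.    0.009 0.047] w 0.011
level ax,ay [-0.0011 -0.0006] pos [ 0.5222 -0.279   0.1557] shift after turn mm [-0.4  1.2 -0.3] az -0.0025 tilt [-0.0006 -0.0011]
(-22, 0, 60) [281.3 169.7]
(-22, -14, 76) [263.  173.6]
(-22, 14, 76) [299.8 173.5]
(-48, -40, 12) [237.4 132.2]
(-48, 120, 12) [412.2 131.7]
(-38, -30, 13) [248.5 143.4]
(0, 60, 83) [360.5 203.7]
```

```bash
python3 - <<'E'
from h import *
im=cv2.imread("pics/w5.png")[:,:,::-1].copy(); P=camera_params("wrist")
hsv=cv2.cvtColor(im,cv2.COLOR_RGB2HSV); m=cv2.inRange(hsv,(98,140,50),(120,255,255))
for r in range(126,200,8):
    x=np.nonzero(m[r,150:480])[0]+150
    if len(x)>3: print(r,x.min(),x.max(), "world left",onz("wrist",(x.min()-.5,r),.012,P)[:2].round(4),"right",onz("wrist",(x.max()+.5,r),.012,P)[:2].round(4))
for c in (330,345,385,400):
    y=np.nonzero(m[:,c])[0]; y=y[y>100] if len(y) else y
    if len(y): print("col",c,y.min(),onz("wrist",(c,y.min()-.5),.012,P)[:2].round(4))
E
```

```text
134 323 406 world left [ 0.4722 -0.2436] right [ 0.4665 -0.1668]
142 237 409 world left [ 0.4854 -0.322 ] right [ 0.4734 -0.1628]
150 238 408 world left [ 0.4927 -0.3208] right [ 0.4808 -0.1623]
158 238 407 world left [ 0.5001 -0.3205] right [ 0.4882 -0.1619]
166 238 406 world left [ 0.5076 -0.3202] right [ 0.4957 -0.1615]
174 239 359 world left [ 0.5152 -0.3189] right [ 0.5066 -0.2045]
182 239 359 world left [ 0.523  -0.3186] right [ 0.5143 -0.2034]
190 239 358 world left [ 0.5308 -0.3183] right [ 0.5222 -0.2032]
198 240 357 world left [ 0.5387 -0.317 ] right [ 0.5301 -0.2031]
col 330 134 [ 0.4713 -0.2368]
col 345 134 [ 0.4703 -0.2231]
col 385 134 [ 0.4675 -0.1865]
col 400 134 [ 0.4665 -0.1728]
```

The wrist view of the base puts the rest at (.5225, -.279) with yaw .075, right under the tool. Lowering.

Call:
apply_moves(
  deltas=[
    {"dx": 0,"dy": 0,"dz": 8,"ax": 0,"ay": 0,"az": 0,"claw": -1},
    {"dx": 0,"dy": 0,"dz": 14,"ax": 0,"ay": 0,"az": 0,"claw": -1},
    {"dx": 0,"dy": 0,"dz": 16,"ax": 0,"ay": 0,"az": 0,"claw": -1},
    {"dx": 0,"dy": 0,"dz": 16,"ax": 0,"ay": 0,"az": 0,"claw": -1},
    {"dx": 0,"dy": 0,"dz": 14,"ax": 0,"ay": 0,"az": 0,"claw": -1},
    {"dx": 0,"dy": 0,"dz": 8,"ax": 0,"ay": 0,"az": 0,"claw": -1},
    {"dx": 0,"dy": 0,"dz": 4,"ax": 0,"ay": 0,"az": 0,"claw": -1},
    {"dx": 0,"dy": 0,"dz": 0,"ax": 0,"ay": 0,"az": 0,"claw": -1},
  ],
)

```text
t: 20.2
ee_pos: [0.5218, -0.2763, 0.0671]
tool_rot: [-0.002, -0.039, 0.999, 0.001]
contact_force: [-0.1, 0.3, -5.1]
grip_width: 0.0111
```

```bash
python3 - <<'E'
from st import *
show();go([.523,-.279,.023],.076)
E
```

```text
t 20.2 F [-0.07  0.26 -5.13] M [-0.048 -0.004  0.007] w 0.0111
level ax,ay [ 0.0013 -0.0034] pos [ 0.5218 -0.2763  0.0671] shift after turn mm [-1.1 -2.9 44.1] az 0.0029 tilt [-0.0035  0.0011]
```

Call:
apply_moves(
  deltas=[
    {"dx": -0.5,"dy": -1.5,"dz": 5,"ax": 0.001,"ay": -0.003,"az": 0.003,"claw": -1},
    {"dx": -0.5,"dy": -1,"dz": 8,"ax": 0,"ay": 0,"az": 0,"claw": -1},
    {"dx": 0,"dy": 0,"dz": 6,"ax": 0,"ay": 0,"az": 0,"claw": -1},
    {"dx": 0,"dy": 0,"dz": 3,"ax": 0,"ay": 0,"az": 0,"claw": -1},
    {"dx": 0,"dy": 0,"dz": 0,"ax": 0,"ay": 0,"az": 0,"claw": -1},
  ],
)

```text
t: 20.7
ee_pos: [0.5253, -0.28, 0.0453]
tool_rot: [0.002, -0.038, 0.999, -0.001]
contact_force: [0.2, 0.0, -4.8]
grip_width: 0.0111
```

```bash
python3 - <<'E'
from st import *
show();go([.523,-.279,.023],.076)
E
```

```text
t 20.7 F [ 0.17  0.03 -4.84] M [0.035 0.022 0.033] w 0.0111
level ax,ay [-0.0019  0.0041] pos [ 0.5253 -0.28    0.0453] shift after turn mm [ 2.3  1.2 22.3] az -0.0004 tilt [ 0.0042 -0.0015]
```

Call:
apply_moves(
  deltas=[
    {"dx": 1,"dy": 0.5,"dz": 4,"ax": -0.001,"ay": 0.003,"az": 0,"claw": -1},
    {"dx": 0.5,"dy": 0.5,"dz": 5,"ax": 0,"ay": 0,"az": 0,"claw": -1},
    {"dx": 0,"dy": 0,"dz": 3,"ax": 0,"ay": 0,"az": 0,"claw": -1},
    {"dx": 0,"dy": 0,"dz": 2,"ax": 0,"ay": 0,"az": 0,"claw": -1},
    {"dx": 0,"dy": 0,"dz": 1,"ax": 0,"ay": 0,"az": 0,"claw": -1},
  ],
)

```text
t: 21.2
ee_pos: [0.5243, -0.2793, 0.0296]
tool_rot: [0.001, -0.038, 0.999, -0.001]
contact_force: [-0.2, 0.6, -5.8]
grip_width: 0.0114
```

```bash
python3 - <<'E'
from st import *
show();go([.523,-.279,.023],.076)
E
```

```text
t 21.2 F [-0.19  0.58 -5.76] M [-0.02  -0.025  0.032] w 0.0114
level ax,ay [-0.0012  0.002 ] pos [ 0.5243 -0.2793  0.0296] shift after turn mm [1.2 0.4 6.6] az -0.0002 tilt [ 0.0021 -0.0011]
```

Call:
apply_moves(
  deltas=[
    {"dx": 0.5,"dy": 0,"dz": 2,"ax": 0,"ay": 0.001,"az": 0,"claw": -1},
    {"dx": 0,"dy": 0,"dz": 2,"ax": 0,"ay": 0,"az": 0,"claw": -1},
    {"dx": 0,"dy": 0,"dz": 1,"ax": 0,"ay": 0,"az": 0,"claw": -1},
    {"dx": 0,"dy": 0,"dz": 1,"ax": 0,"ay": 0,"az": 0,"claw": -1},
  ],
)

```text
t: 21.6
ee_pos: [0.5241, -0.2794, 0.0234]
tool_rot: [0.001, -0.038, 0.999, -0.001]
contact_force: [1.3, -0.5, -5.8]
grip_width: 0.0112
```

```bash
python3 - <<'E'
from st import *
show();go([.523,-.279,.023],.076)
E
```

```text
t 21.6 F [ 1.27 -0.51 -5.83] M [-0.084  0.062 -0.003] w 0.0112
level ax,ay [-0.0016  0.0016] pos [ 0.5241 -0.2794  0.0234] shift after turn mm [1.1 0.5 0.4] az -0.0002 tilt [ 0.0017 -0.0014]
```

Still full weight on the gripper, so I lower in 1 mm steps until it comes off.

Call:
apply_moves(
  deltas=[
    {"dx": 0,"dy": 0,"dz": 1.5,"ax": 0,"ay": 0,"az": 0,"claw": -1},
    {"dx": 0,"dy": 0,"dz": 1,"ax": 0,"ay": 0,"az": 0,"claw": -1},
  ],
)

```text
t: 21.8
ee_pos: [0.5241, -0.2793, 0.0231]
tool_rot: [0.001, -0.038, 0.999, 0.0]
contact_force: [-3.2, 1.4, 3.3]
grip_width: 0.011
```

```bash
python3 - <<'E'
from st import *
show();go([.523,-.279,.023],.076)
E
```

```text
t 21.8 F [-3.17  1.35  3.27] M [0.446 0.68  0.062] w 0.011
level ax,ay [0.0004 0.0011] pos [ 0.5241 -0.2793  0.0231] shift after turn mm [1.1 0.4 0.1] az -0.0003 tilt [0.001  0.0005]
```

Call:
apply_moves(
  deltas=[
    {"dx": 0,"dy": 0,"dz": -0.5,"ax": 0,"ay": 0,"az": 0,"claw": -0.25},
    {"dx": 0,"dy": 0,"dz": 0,"ax": 0,"ay": 0,"az": 0,"claw": -0.25},
    {"dx": 0,"dy": 0,"dz": 0,"ax": 0,"ay": 0,"az": 0,"claw": -0.25},
    {"dx": 0,"dy": 0,"dz": 0,"ax": 0,"ay": 0,"az": 0,"claw": -0.25},
  ],
)

```text
t: 22.2
ee_pos: [0.5289, -0.2821, 0.0268]
tool_rot: [0.005, -0.038, 0.999, -0.002]
contact_force: [0.5, -0.7, -0.4]
grip_width: 0.0321
```

```bash
python3 - <<'E'
from heads import *
show();go([.523,-.279,.023],.076)
for n,X in (("w",(.310,-.295,.097)),("r",(.6185,-.271,.097))): print(n,proj("scene",X),proj("side",X))
for n in ("scene","side"): cv2.imwrite(f'pics/p_{n}.png',camera(n)[:,:,::-1])
g=lambda X:[tuple(proj(n,X)) for n in("scene","side")]
heads(g((.310,-.295,.097)),g((.6185,-.271,.097)))
E
```

```text
t 22.2 F [ 0.48 -0.69 -0.4 ] M [-0.007  0.044  0.029] w 0.0321
level ax,ay [-0.0053  0.0105] pos [ 0.5289 -0.2821  0.0268] shift after turn mm [5.7 3.5 3.7] az -0.0007 tilt [ 0.0108 -0.0044]
w [200.9385419  160.55877817] [241.93452042 277.63924186]
r [153.51235947 234.5094587 ] [345.90697725 250.19645547]
[[201.8, 160.1, 23.0], [242.2, 273.6, 63.0]]
[ 0.3139 -0.2882  0.1037] 0.0026
[[152.5, 235.0, 46.0], [347.3, 250.7, 26.0]]
[ 0.621  -0.2731  0.0965] 0.0016
len 0.3075 yaw 0.0489 pitch -0.0231
mid [ 0.4674 -0.2807  0.1001]
grip est (mid+58) [ 0.5254 -0.2778  0.0987] bar axis z there 0.06820927462521721
```

The bar stays level when let go: the scene positions of both head buttons match the level seated prediction within 1 px. Lift straight out.

Call:
apply_moves(
  deltas=[
    {"dx": 3,"dy": 2,"dz": 0,"ax": -0.005,"ay": 0.01,"az": 0,"claw": -0.25},
    {"dx": 0,"dy": 0,"dz": -4,"ax": 0,"ay": 0,"az": 0,"claw": -0.25},
    {"dx": 0,"dy": 0,"dz": -8,"ax": 0,"ay": 0,"az": 0,"claw": -0.25},
    {"dx": 0,"dy": 0,"dz": -14,"ax": 0,"ay": 0,"az": 0,"claw": -0.25},
    {"dx": 0,"dy": 0,"dz": -20,"ax": 0,"ay": 0,"az": 0,"claw": -0.25},
    {"dx": 0,"dy": 0,"dz": -20,"ax": 0,"ay": 0,"az": 0,"claw": -0.25},
    {"dx": 0,"dy": 0,"dz": -20,"ax": 0,"ay": 0,"az": 0,"claw": -0.25},
    {"dx": 0,"dy": 0,"dz": -10,"ax": 0,"ay": 0,"az": 0,"claw": -1},
    {"dx": 0,"dy": 0,"dz": -5,"ax": 0,"ay": 0,"az": 0,"claw": -1},
    {"dx": 0,"dy": 0,"dz": 0,"ax": 0,"ay": 0,"az": 0,"claw": -1},
    {"dx": 0,"dy": 0,"dz": 0,"ax": 0,"ay": 0,"az": 0,"claw": -1},
  ],
)

```text
t: 23.5
ee_pos: [0.5253, -0.2805, 0.1368]
tool_rot: [0.001, -0.037, 0.999, -0.0]
contact_force: [0.1, 0.2, -0.0]
grip_width: 0.0002
```

```bash
python3 - <<'E'
from heads import *
show()
for n in ("scene","side"): cv2.imwrite(f'pics/q_{n}.png',camera(n)[:,:,::-1])
g=lambda X:[tuple(proj(n,X)) for n in("scene","side")]
heads(g((.310,-.295,.097)),g((.6185,-.271,.097)))
ims={n:cv2.imread(f'pics/q_{n}.png')[:,:,::-1].copy() for n in ("scene","side")}
for n in ims:
  for a,c,b,m in blobs(ims[n],(5,200,120),(18,255,255),40)[1]: print(n,a,c,b)
c,s=np.cos(.076),np.sin(.076); f=lambda y,z:[.5220-s*y,-.2788+c*y,z]
print("knob",f(.135,.12),[proj(n,f(.135,.12)) for n in ims]); go(f(.172,.0),.076); print(f(.172,0))
E
```

```text
t 23.5 F [ 0.11  0.18 -0.  ] M [ 0.     0.041 -0.007] w 0.0002
[[201.8, 160.1, 23.0], [242.2, 273.6, 63.0]]
[ 0.3139 -0.2882  0.1037] 0.0026
[[152.5, 235.0, 46.0], [347.3, 250.7, 26.0]]
[ 0.621  -0.2731  0.0965] 0.0016
len 0.3075 yaw 0.0489 pitch -0.0231
mid [ 0.4674 -0.2807  0.1001]
grip est (mid+58) [ 0.5254 -0.2778  0.0987] bar axis z there 0.06820927462521721
scene 68 [201.1, 146.0] [188, 140, 21, 10]
scene 91 [266.0, 188.2] [251, 182, 25, 11]
scene 213 [213.9, 215.1] [193, 206, 36, 16]
side 63 [296.0, 230.7] [293, 224, 8, 14]
side 60 [239.8, 234.8] [237, 227, 9, 17]
knob [np.float64(0.5117498741079263), np.float64(-0.14418969237388748), 0.12] [array([219.95038961, 208.24364652]), array([296.36619013, 225.28835107])]
level ax,ay [ 0.0003 -0.    ] pos [ 0.5249 -0.2803  0.1361] shift after turn mm [  2.7 173.7 136.1] az -0.0016 tilt [-0.      0.0003]
[np.float64(0.5089405803449134), np.float64(-0.10729649695043444), 0]
```

The bar is unchanged after the lift. Go over behind the knob with the fingers shut.

Call:
apply_moves(
  deltas=[
    {"dx": 0,"dy": 8,"dz": 0,"ax": 0,"ay": 0,"az": 0,"claw": -1},
    {"dx": 0.5,"dy": 18,"dz": 0,"ax": 0,"ay": 0,"az": 0,"claw": -1},
    {"dx": 0.5,"dy": 26,"dz": 0,"ax": 0,"ay": 0,"az": 0,"claw": -1},
    {"dx": 0.5,"dy": 28,"dz": 0,"ax": 0,"ay": 0,"az": 0,"claw": -1},
    {"dx": 0.5,"dy": 28,"dz": 0,"ax": 0,"ay": 0,"az": 0,"claw": -1},
    {"dx": 0.5,"dy": 28,"dz": 0,"ax": 0,"ay": 0,"az": 0,"claw": -1},
    {"dx": 0,"dy": 22,"dz": 0,"ax": 0,"ay": 0,"az": 0,"claw": -1},
    {"dx": 0,"dy": 12,"dz": 0,"ax": 0,"ay": 0,"az": 0,"claw": -1},
    {"dx": 0,"dy": 6,"dz": 0,"ax": 0,"ay": 0,"az": 0,"claw": -1},
    {"dx": 0,"dy": 0,"dz": 0,"ax": 0,"ay": 0,"az": 0,"claw": -1},
    {"dx": 0,"dy": 0,"dz": 0,"ax": 0,"ay": 0,"az": 0,"claw": -1},
  ],
)

```text
t: 24.8
ee_pos: [0.5042, -0.0959, 0.131]
tool_rot: [-0.005, -0.037, 0.999, 0.0]
contact_force: [0.0, 0.8, 0.6]
grip_width: -0.0001
```

```bash
cat > kn.py <<'E'
from st import *
show(); c,s=np.cos(.076),np.sin(.076); f=lambda y,z:[.5220-s*y,-.2788+c*y,z]
go(f(.185,.072),.076); p=pose()[1]; print("local",(p[:2]-[.522,-.2788])@np.array([[c,-s],[s,c]]))
P=camera_params("wrist");im=camera("wrist");m,b=blobs(im,(5,180,100),(20,255,255),60)
for a,cc,bb,_ in b:
    print(a,cc,bb)
print("scene",[x[1:3] for x in blobs(camera("scene"),(5,200,120),(18,255,255),40)[1] if 200<x[1][1]<260])
E
python3 kn.py
```

```text
t 24.8 F [0.03 0.76 0.58] M [0.032 0.002 0.027] w -0.0001
level ax,ay [ 0.0011 -0.0101] pos [ 0.5042 -0.0959  0.131 ] shift after turn mm [-4.5  1.2 58.9] az -0.0027 tilt [-0.0102  0.0003]
local [-0.00385545  0.18373838]
95 [392.8, 170.5] [389, 161, 14, 23]
368 [208.7, 227.1] [193, 216, 37, 28]
111 [82.4, 332.7] [72, 321, 19, 26]
scene [([213.8, 215.1], [193, 206, 36, 16])]
```

Call:
apply_moves(
  deltas=[
    {"dx": -1,"dy": 0,"dz": 6,"ax": 0.001,"ay": -0.01,"az": 0,"claw": -1},
    {"dx": -1,"dy": 0,"dz": 12,"ax": 0,"ay": 0,"az": 0,"claw": -1},
    {"dx": -1,"dy": 0,"dz": 14,"ax": 0,"ay": 0,"az": 0,"claw": -1},
    {"dx": -0.5,"dy": 0,"dz": 12,"ax": 0,"ay": 0,"az": 0,"claw": -1},
    {"dx": 0,"dy": 0,"dz": 7,"ax": 0,"ay": 0,"az": 0,"claw": -1},
    {"dx": 0,"dy": 0,"dz": 3,"ax": 0,"ay": 0,"az": 0,"claw": -1},
    {"dx": 0,"dy": 0,"dz": 0,"ax": 0,"ay": 0,"az": 0,"claw": -1},
    {"dx": 0,"dy": 0,"dz": 0,"ax": 0,"ay": 0,"az": 0,"claw": -1},
  ],
)

```text
t: 25.7
ee_pos: [0.507, -0.1008, 0.0716]
tool_rot: [-0.0, -0.032, 0.999, -0.001]
contact_force: [0.2, -0.0, 0.6]
grip_width: -0.0
```

```bash
python3 kn.py
```

```text
t 25.7 F [ 0.18 -0.03  0.58] M [ 0.013  0.025 -0.04 ] w -0.0
level ax,ay [-0.002 -0.001] pos [ 0.507  -0.1008  0.0716] shift after turn mm [-1.5  6.3 -0.4] az -0.0112 tilt [-0.0008 -0.002 ]
local [-0.00147253  0.17866286]
67 [219.3, 245.6] [204, 240, 24, 27]
850 [194.4, 266.2] [177, 248, 32, 58]
scene [([213.9, 215.1], [193, 206, 36, 16])]
```

Call:
apply_moves(
  deltas=[
    {"dx": -0.5,"dy": -4,"dz": 0,"ax": 0,"ay": 0,"az": -0.005,"claw": -1},
    {"dx": -0.5,"dy": -7,"dz": 0,"ax": 0,"ay": 0,"az": -0.005,"claw": -1},
    {"dx": 0,"dy": -8,"dz": 0,"ax": 0,"ay": 0,"az": 0,"claw": -1},
    {"dx": 0,"dy": -8,"dz": 0,"ax": 0,"ay": 0,"az": 0,"claw": -1},
    {"dx": 0,"dy": -8,"dz": 0,"ax": 0,"ay": 0,"az": 0,"claw": -1},
    {"dx": 0,"dy": -8,"dz": 0,"ax": 0,"ay": 0,"az": 0,"claw": -1},
  ],
)

```text
t: 26.4
ee_pos: [0.5132, -0.1444, 0.0734]
tool_rot: [0.001, -0.039, 0.999, 0.0]
contact_force: [-0.0, 1.6, 0.2]
grip_width: 0.0005
```

```bash
python3 kn.py
```

```text
t 26.4 F [-0.01  1.56  0.22] M [ 0.354 -0.029  0.026] w 0.0005
level ax,ay [0.0006 0.0028] pos [ 0.5132 -0.1444  0.0734] shift after turn mm [ 1.4 50.3  1.4] az 0.0021 tilt [0.0027 0.0008]
local [0.00142318 0.13467288]
651 [498.6, 179.5] [485, 164, 37, 39]
1591 [223.3, 253.5] [97, 233, 173, 67]
scene [([203.6, 214.0], [185, 205, 35, 16])]
```

Call:
apply_moves(
  deltas=[
    {"dx": 0.5,"dy": -8,"dz": 0.5,"ax": 0,"ay": 0.002,"az": 0,"claw": -1},
    {"dx": 0.5,"dy": -8,"dz": 0.5,"ax": 0,"ay": 0,"az": 0,"claw": -1},
    {"dx": 0,"dy": -8,"dz": 0,"ax": 0,"ay": 0,"az": 0,"claw": -1},
    {"dx": 0,"dy": -6,"dz": 0,"ax": 0,"ay": 0,"az": 0,"claw": -1},
    {"dx": 0,"dy": -3,"dz": 0,"ax": 0,"ay": 0,"az": 0,"claw": -1},
  ],
)

```text
t: 27.0
ee_pos: [0.516, -0.1808, 0.0733]
tool_rot: [0.001, -0.039, 0.999, -0.0]
contact_force: [0.8, 1.3, 0.5]
grip_width: 0.0003
```

```bash
python3 kn.py
```

```text
t 27.0 F [0.84 1.29 0.49] M [ 0.322 -0.098  0.02 ] w 0.0003
level ax,ay [-0.0002  0.0026] pos [ 0.516  -0.1808  0.0733] shift after turn mm [ 1.4 86.8  1.3] az 0.0012 tilt [ 0.0026 -0.    ]
local [0.00142025 0.09821698]
621 [550.1, 183.3] [538, 164, 22, 39]
1597 [220.3, 253.6] [99, 236, 170, 64]
111 [162.3, 371.5] [154, 364, 16, 18]
scene [([190.8, 212.3], [172, 203, 34, 15])]
```

Call:
apply_moves(
  deltas=[
    {"dx": 0.5,"dy": -5,"dz": 0.5,"ax": 0,"ay": 0.002,"az": 0,"claw": -1},
    {"dx": 0.5,"dy": -4,"dz": 0,"ax": 0,"ay": 0,"az": 0,"claw": -1},
    {"dx": 0,"dy": -3,"dz": 0,"ax": 0,"ay": 0,"az": 0,"claw": -1},
    {"dx": 0,"dy": -2,"dz": 0,"ax": 0,"ay": 0,"az": 0,"claw": -1},
  ],
)

```text
t: 27.5
ee_pos: [0.5168, -0.1946, 0.073]
tool_rot: [0.001, -0.039, 0.999, 0.0]
contact_force: [-0.2, 1.7, 0.8]
grip_width: -0.0001
```

```bash
python3 kn.py
```

```text
t 27.5 F [-0.19  1.73  0.83] M [ 0.277 -0.059 -0.043] w -0.0001
level ax,ay [0.0001 0.0014] pos [ 0.5168 -0.1946  0.073 ] shift after turn mm [  1.2 100.7   1. ] az 0.0029 tilt [0.0014 0.0002]
local [0.00121538 0.08434775]
1655 [214.3, 253.7] [95, 235, 174, 66]
scene [([185.8, 211.7], [167, 202, 34, 16])]
```

Call:
apply_moves(
  deltas=[
    {"dx": 0.5,"dy": -2.5,"dz": 0,"ax": 0,"ay": 0,"az": 0,"claw": -1},
    {"dx": 0,"dy": -2.5,"dz": 0,"ax": 0,"ay": 0,"az": 0,"claw": -1},
  ],
)

```text
t: 27.8
ee_pos: [0.517, -0.1965, 0.0728]
tool_rot: [0.0, -0.04, 0.999, 0.002]
contact_force: [-0.7, 7.6, 3.1]
grip_width: 0.0
```

```bash
python3 kn.py
```

```text
t 27.8 F [-0.74  7.61  3.1 ] M [1.471 0.108 0.018] w 0.0
level ax,ay [0.0045 0.001 ] pos [ 0.517  -0.1965  0.0728] shift after turn mm [  1.2 102.6   1.3] az 0.0044 tilt [0.0007 0.0046]
local [0.00121784 0.08241091]
1693 [213.1, 253.4] [95, 235, 175, 66]
scene [([185.3, 211.8], [167, 202, 34, 16])]
```

The force jumped to 7.6 N with no further travel, so it is at the stop. One more nudge to confirm, then back off.

Call:
apply_moves(
  deltas=[
    {"dx": 0,"dy": -2,"dz": 0,"ax": 0,"ay": 0,"az": 0,"claw": -1},
  ],
)

```text
t: 28.0
ee_pos: [0.5169, -0.1962, 0.0728]
tool_rot: [-0.0, -0.041, 0.999, 0.004]
contact_force: [-0.9, 5.2, 4.1]
grip_width: 0.0001
```

Call:
apply_moves(
  deltas=[
    {"dx": 0,"dy": 5,"dz": 0,"ax": 0,"ay": 0,"az": 0,"claw": -1},
    {"dx": 0,"dy": 12,"dz": 0,"ax": 0,"ay": 0,"az": 0,"claw": -1},
    {"dx": 0,"dy": 14,"dz": 0,"ax": 0,"ay": 0,"az": 0,"claw": -1},
    {"dx": 0,"dy": 10,"dz": -10,"ax": 0,"ay": 0,"az": 0,"claw": -1},
    {"dx": 0,"dy": 0,"dz": -25,"ax": 0,"ay": 0,"az": 0,"claw": -1},
    {"dx": 0,"dy": 0,"dz": -30,"ax": 0,"ay": 0,"az": 0,"claw": -1},
    {"dx": 0,"dy": 0,"dz": -30,"ax": 0,"ay": 0,"az": 0,"claw": -1},
    {"dx": 0,"dy": 0,"dz": -25,"ax": 0,"ay": 0,"az": 0,"claw": -1},
    {"dx": 0,"dy": 20,"dz": -10,"ax": 0,"ay": 0,"az": 0,"claw": -1},
    {"dx": 0,"dy": 30,"dz": 0,"ax": 0,"ay": 0,"az": 0,"claw": -1},
    {"dx": 0,"dy": 30,"dz": 0,"ax": 0,"ay": 0,"az": 0,"claw": -1},
    {"dx": 0,"dy": 30,"dz": 0,"ax": 0,"ay": 0,"az": 0,"claw": -1},
    {"dx": 0,"dy": 30,"dz": 0,"ax": 0,"ay": 0,"az": 0,"claw": -1},
    {"dx": 0,"dy": 20,"dz": 0,"ax": 0,"ay": 0,"az": 0,"claw": -1},
    {"dx": 0,"dy": 0,"dz": 0,"ax": 0,"ay": 0,"az": 0,"claw": -1},
    {"dx": 0,"dy": 0,"dz": 0,"ax": 0,"ay": 0,"az": 0,"claw": -1},
  ],
)

```text
t: 29.6
ee_pos: [0.4935, 0.0015, 0.202]
tool_rot: [-0.003, -0.035, 0.999, -0.006]
contact_force: [0.3, -0.6, -0.0]
grip_width: 0.0
```

```bash
python3 - <<'E'
from heads import *
show()
ims={}
for n in ("scene","side"): ims[n]=camera(n); cv2.imwrite(f'pics/f_{n}.png',ims[n][:,:,::-1])
g=lambda X:[tuple(proj(n,X)) for n in("scene","side")]
heads(g((.310,-.295,.097)),g((.6185,-.271,.097)))
for n in ims: print(n,[x[:3] for x in blobs(ims[n],(5,200,120),(18,255,255),40)[1]])
c,s=np.cos(.076),np.sin(.076); f=lambda y,z:[.5220-s*y,-.2788+c*y,z]
print("knob shut exp",g(f(.061,.12)),"tip",g(f(-.014,.086)))
a=cv2.imread('pics/f_scene.png')[120:320,120:310]; b=cv2.imread('pics/f_side.png')[170:320,215:358]
cv2.imwrite('pics/f.png',np.hstack([cv2.resize(x,(400,420),interpolation=cv2.INTER_CUBIC) for x in (a,b)]))
E
```

```text
t 29.6 F [ 0.32 -0.65 -0.  ] M [ 0.006 -0.006 -0.005] w 0.0
[[201.8, 160.1, 23.0], [242.2, 273.6, 63.0]]
[ 0.3139 -0.2882  0.1037] 0.0026
[[152.5, 235.0, 46.0], [347.3, 250.7, 26.0]]
[ 0.621  -0.2731  0.0965] 0.0016
len 0.3075 yaw 0.0489 pitch -0.0231
mid [ 0.4674 -0.2807  0.1001]
grip est (mid+58) [ 0.5254 -0.2778  0.0987] bar axis z there 0.06820927462521721
scene [(np.int32(67), [201.1, 146.1], [188, 140, 21, 10]), (np.int32(92), [266.0, 188.2], [251, 182, 25, 11]), (np.int32(213), [185.9, 211.4], [167, 202, 34, 16])]
side [(np.int32(59), [239.6, 234.6], [237, 227, 8, 17])]
knob shut exp [(np.float64(191.5508481062187), np.float64(204.16936599023788)), (np.float64(306.21202015576637), np.float64(239.50496842326757))] tip [(np.float64(166.36297203202602), np.float64(210.20457385461876)), (np.float64(316.7182211856483), np.float64(264.5555470783887))]
```

View pics/f.png

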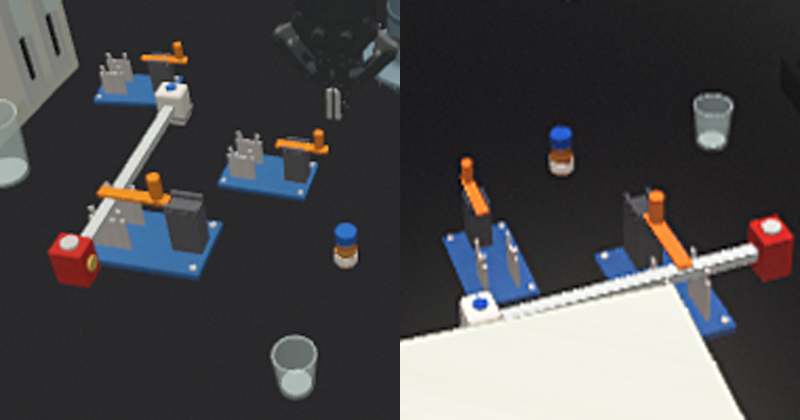

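The bar lies level in both forks with the keeper across it, and the beaker and vial are standing. I check the keeper's travel numerically against its full stroke.

```bash
python3 - <<'E'
from h import *
c,s=np.cos(.076),np.sin(.076); f=lambda y,z:[.5220-s*y,-.2788+c*y,z]
for n in ("scene","side"):
    px=proj(n,f(.061,.103))-proj(n,f(.135,.103)); L=np.linalg.norm(px); u=px/L; C=[]; T=[]
    for pre in (n+"0","f_"+n):
        im=cv2.imread(f"pics/{pre}.png").astype(float); w=np.clip(im[...,2]-im[...,0]-90,0,None)   # red minus blue
        e=proj(n,f(.135 if pre==n+"0" else .061,.108)); x,y=np.round(e).astype(int); r=6 if n=="scene" else 5
        if n=="scene": y-=3
        k=np.zeros_like(w); k[y-4:y+5,x-7:x+8]=1; k*=w; ys,xs=np.mgrid[:420,:560]
        C.append(np.array([(k*xs).sum(),(k*ys).sum()])/k.sum())
    d=C[1]-C[0]; print(n,"knob",np.round(C,2).tolist(),"moved mm",round(float(d@u/L*74),2),"per px",round(74/L,2))
E
```

```text
scene knob [[220.3, 208.8], [192.29, 204.84]] moved mm 73.78 per px 2.61
side knob [[295.89, 228.17], [305.68, 242.31]] moved mm 73.46 per px 4.27
```

```bash
python3 -c "
from bench import *
print(close_job())"
```

```text
the job is handed in; nothing more can be done
None
```

The cross-arm is parked level in both forks of the largest rest, and the keeper is slid across it to its stop. I handed the job in at about 30 s of the 69 s allowed.

- **First grasp:** it missed. The fingertips sit about 20–30 mm higher than the reported TCP, so the pads closed above the bar without touching it. I corrected the depth and gripped it on the second try.
- **Balance point:** a trial lift at the middle gave about 5.1 N and 0.295 N·m, which puts the balance point about 58 mm towards the red head. I set the arm down and gripped there. The second lift balanced to within about 3–4 mm of the grip.
- **Seating:** the bar was lowered until the forks took its weight, at the height predicted.
- **Level after release:** head positions in the scene camera matched a level bar within about 1 px and did not change after release or after the keeper was shut. The two-view check disagreed: it gave a pitch of −0.023. I put that down to its white-head reading in the side view, which picked up blue from an object behind the head.
- **Keeper:** I pushed it until the force jumped from 1.7 N to 7.6 N with no further travel. The cameras show it moved 73.5–73.8 mm of the 74 mm stroke, starting from about fully open. That agrees with fully shut within about 1 mm.
- **Bystanders:** the beaker and vial are upright in the last picture and look undisturbed. I did not re-measure their positions. The gripper is clear of everything.

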